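# Latch a sealed tin into the sample case

### The job

Pack the lidded moisture tin for transport: set it gently, upright, inside the open case, then shut the case's lid. Lift the wire bail of the draw latch over the lid, lay its crossbar behind the lips of both keeper hooks, and press the latch lever down past centre until it snaps shut and pulls the lid tight. Leave the open tin where it stands.

Things in the scene. Friction and masses are not known exactly. Their poses are not given: they have to be found in the camera images.
- case: Grey plastic case fixed to the bench: 120 mm deep (its x), 220 mm wide (its y), rim 100 mm high, walls 5 mm. Origin: centre of its underside. z up; x points from the latch front to the hinge side, so the front face is x = -60 mm, with the draw latch at y = 0. Its front faces the robot, turned up to 0.25 rad.
- case_floor (a point): Centre of the rubber liner pad inside the case, on the pad's top, 35 mm above the bench; the pad fills the inside (110 x 210 mm, 65 mm deep below the rim).
- lid (a joint): Lid angle, rad: 0 fully down, about 0.05 resting on the springy seal of the front rim, 0.02 when latched, 1.57 upright (starts there). Hinge line along the case's y at the back rim. Stiff hinge (0.28 N m friction): the lid stays where it is left and must be pushed all the way. The seal takes 7 N per mm and lifts the lid again unless latched.
- lid_hinge (a point): Centre of the lid's hinge line: 60 mm behind the case centre, 100.5 mm above the bench. Its axes turn with the lid: -x runs along the lid's underside to its front edge (120 mm), z is the outward normal; the lid's outer face lies at z = 22 mm (a 1.5 mm raised panel covers its middle).
- lid_edge (a point): Middle of the lid's front upper edge (120 mm from the hinge line, on the outer face).
- keeper_seat (a point): Where the bail's crossbar must lie: half-way between the lid's two steel keeper hooks, at the bar's centre. 14 mm above the lid's outer face, 14 mm in front of its edge. Hooks 12 mm wide at y = +-32 mm, 52 mm gap between them for fingers. From this point: shelf 4 mm below; back plate 9 mm behind, 10 mm up; lip 9 to 14 mm in front, 7 mm up. Axes as lid_hinge.
- bail_bar (a point): Centre of the bail's crossbar, the free end of the rectangular wire bail: round steel, 8 mm thick, 92 mm long, along the case's y. Pinch its middle from above, fingers before and behind. The bail is 88 mm long; its 6 mm legs at y = +-46 mm turn about bail_pivot with slight friction, so it stays where left. Starts leaning out to the front beyond the lever's end.
- bail_pivot (a point): Centre of the axis by which the bail hangs on the lever, 25 mm from lever_pivot; it moves with the lever.
- lever (a joint): Latch lever angle, rad: 0 shut (pointing down, its end 35 degrees out from the front face), about 1.1 when the bail is just hooked and the lid rests on its seal, 2.5 fully raised. Turns about lever_pivot. Friction 0.075 N m holds it where left. With the bail hooked, dead centre is at about 0.44; below that it snaps shut. Pressing at its end takes 3 to 5 N.
- lever_pivot (a point): Centre of the lever's fixed pivot, 20 mm in front of the case's front face, 75 mm above the bench.
- lever_tip (a point): Centre of the lever's rounded end (a cross roll 44 mm wide, 8 mm thick), 75 mm from lever_pivot; 14 mm above the bench when shut. The lever is a steel plate up to 48 mm wide, inside the loop of the bail.
- sealed_tin_mid (a point): Centre of the lidded aluminium moisture tin, 63 mm in diameter (60 mm over most of its height), 42 mm high, closed by a flat lid, half-way up; stands on the bench left or right of the case. 100 g.
- open_tin_mid (a point): Centre of the open aluminium tin (73 mm in diameter, 48 mm high, no lid, soil inside), half-way up; on the other side of the case. Stays where it is.
Not all that is in view belongs to the job. What is shaped like the part that bears sealed_tin_mid but turquoise or yellow is not meant.

How it is judged:
On the way, in this order (a step that is already met when the one before it is completed fails the run):
1. the lidded tin stands released and upright on the pad inside the case (x of sealed_tin_mid in the frame of case between -0.055 and 0.055 m and y of sealed_tin_mid in the frame of case between -0.105 and 0.105 m and height (world z) of sealed_tin_mid below 0.062 m and angle between sealed_tin_mid's own z axis and vertical below 0.15 rad and contact force between the fingers and sealed_tin below 0.2 N), for 0.2 s.
2. the lid is down on its seal (value of joint lid below 0.08 rad), for 0.2 s.
3. the bail's crossbar lies in both keeper hooks while the lever is still up (distance between bail_bar and keeper_seat below 0.009 m and z of bail_bar in the frame of keeper_seat below 0.003 m and value of joint lever above 0.5 rad), for 0.2 s.
4. the lever is past centre and shut (value of joint lever below 0.08 rad), for 0.3 s.
At the end, for the whole second after the job is handed in: The lidded tin stands upright (within 0.15 rad) on the pad inside the case; the bail's crossbar lies in the keeper hooks (within 9 mm of keeper_seat); the lever is shut (below 0.08 rad) and the lid is pulled tight (below 0.035 rad); the open tin is within 30 mm of its start (value of joint lever below 0.08 rad and value of joint lid below 0.035 rad and distance between bail_bar and keeper_seat below 0.009 m and x of sealed_tin_mid in the frame of case between -0.055 and 0.055 m and y of sealed_tin_mid in the frame of case between -0.105 and 0.105 m and height (world z) of sealed_tin_mid below 0.062 m and angle between sealed_tin_mid's own z axis and vertical below 0.15 rad and distance of open_tin_mid from where it was at the start of the episode below 0.03 m); the robot touches nothing.
It fails at once if the open tin is moved more than 30 mm (distance of open_tin_mid from where it was at the start of the episode above 0.03 m).
It fails at once if the lidded tin is dropped (falls free faster than 0.7 m/s) (linear speed of sealed_tin above 0.7 m/s and contact force between anything else and sealed_tin below 0.05 N).
It also fails if it takes over 72 s, if anything falls off the work surface, if the arm or the gripper's body presses on something with over 40 N, if the wrist force passes 120 N, or if a joint passes its speed limit or range.

### The arm

A 7-joint arm with a two-finger parallel gripper is mounted at the origin on a cart in front of the work surface, level with it; the furniture and walls round the work are solid. World frame = base frame: x ahead of the robot, y to its left, z up, the work surface at z = 0. Lengths are in m, angles in rad, forces in N, time in s.
With the tool pointing down it reaches from about 0.425 to 0.925 m from the base axis. Payload 6.8 kg.
Tool frame: the origin (TCP) lies midway between the tips of the shut fingers; the grasp point (between the pads) lies 19 mm behind it; z points along the fingers, x is the direction in which the jaws open and shut, and the axes are right-handed (so a half turn about z gives the same grasp; the last joint's range is limited). The gripper opens to 85 mm and grips with 20 to 120 N. Pads are 22 mm wide; open, the fingers measure 114 mm over their backs; the gripper's body (76 mm by 85 mm) begins 54 mm behind the grasp point. The pads swing forward as they close: fully open they stand 13 mm farther back than shut.
Start: joints at [-1.236, 0.477, 0.022, 1.555, -0.011, 1.109, -0.083], TCP at [0.289, 0.61, 0.205] pointing down, gripper open.
Joint ranges: [-2.96, 2.96], [-0.34, 2.1], [-1.41, 1.46], [0.24, 2.44], [-1.37, 4.51], [0.17, 1.92], [-2.96, 2.96]. Speed limits (rad/s): [2.39, 2.39, 3.14, 3.14, 3.14, 3.14, 3.14].

### API

Orientations are given as a unit quaternion [w, x, y, z].
In Python, from station import bot, imaging, nets gives the robot as it stands. The module is installed in compiled form; this text tells all that it offers.
- The arm moves only by the tool apply_moves, never from a script. Its argument "moves" is text: rows parted by semicolons, each of 7 numbers parted by spaces: the gripper command: -1 is fully open, 1 is shut, values between are in proportion, then the shift along the tool's x, y, z normalised to -1 to 1, where 1 is 120 mm, then the turn, a rotation vector about the tool's x, y, z normalised to -1 to 1, where 1 is 4 degrees. In form: hand dx dy dz rx ry rz; .... A call has 1 to 12 rows; each row shifts and turns the commanded pose from where the row before left it, along the tool's axes as they then stand; what a row does not reach is not made up. A row lasts 1/12 s, in which the tool goes at most 41.7 mm and 7.16 degrees, less where a joint would pass 70% of its speed; a pose out of reach is approached as far as the arm can. A call with a number of a shift or a turn outside -1 to 1 is refused whole. A call with a gripper value outside its range is refused whole. The fingers move at their own pace and stop on an object; "force" is the grip in N (left out, the last holds). Time passes only in rows, so rows that do not move let the fingers close. It gives the time, the measured TCP pose, the force and the opening at its end, in the units of the state.
- bot.get_obs(): the state, without advancing time (a new reading comes with each control period).
- imaging.read_camera(name): name is "side" or "top"; returns a dict with "image" (384x512x3 uint8, red, green, blue), "fx", "fy", "cx", "cy" (pixels), "view" (4x4, takes a point from world to camera coordinates). Camera axes: x right, y down, z forward; pixel columns grow to the right and rows downward; lengths in m; the calibration is good to about 2 mm. A picture is of the moment at which its call begins. There is no depth.
- bot.hand_in(): hands the job in, once; it reports no verdict.
Trained networks look in a picture, given as the dict that the camera call returned (one of the last four; its "shot" number tells which), for a name from the list of things; names that differ only in an ending like _2 or _b are one class to them, and where a whole thing is asked for, a point or a joint stands for the part that bears it (a point fixed in the world has none). Each returns a list of dicts, best first, with "score" (0 to 1); they miss things now and then, are a little off and sometimes report something else, mostly with a low value. They report only what shows in the picture. A call takes as long as a camera call. They do not tell look-alikes from the thing itself.
- nets.spot_in(picture, name): "rect" ([left, top, right, bottom] in pixels, round what is visible of it).
- nets.outline_of(picture, name): "region" (384x512 bool, what is visible of it) and "rect" ([left, top, right, bottom] in pixels, round what is visible of it).
- nets.spot_point(picture, name): "location" ([column, row] in pixels: a listed point, or the origin of a listed thing).
The state is a dict: "t": time; "q": joint angles; "joint_vel": joint speeds; "joint_torque": joint torques, N m; "eef_pos": TCP position; "tool_rot": TCP orientation; "contact_force": force on the tool from outside, world axes, zero at the start; "torque": the same for the moment, N m; "gripper_width": opening from 0.0 (shut) to 1.0 (fully open).
Only numpy, scipy, OpenCV 4.12 (cv2) and the standard library are available. Lean on these libraries where they do the work, as an engineer would, in place of code of your own. Each camera call takes 0.05 s, during which the arm holds its last target.

## Working session

There is one attempt and no reset: what is moved stays moved. The work goes in short steps, Python scripts to look and compute and a tool call to move; the robot and the scene stay as the last step left them, time stands still between calls to the robot, and variables do not carry over. Pictures are saved under pics/ and viewed, and the job is handed in when it is done.

Besides the shell and the picture viewer there is one more tool, called after "Request:" in YAML: its name, and indented under it one key for each argument. apply_moves: Moves the arm, as the interface text tells. Scaled input: -1 to 1 covers 120 mm each way for a shift and 4 degrees each way for a turn. Its arguments: {"type":"object","properties":{"moves":{"type":"string"},"force":{"type":"number"}},"required":["moves"]}

```bash
mkdir -p pics; cat > h.py <<'E'
import numpy as np, cv2
from station import bot, imaging, nets
from scipy.spatial.transform import Rotation as R
def shot(name,fn=None):
    p=imaging.read_camera(name)
    if fn: cv2.imwrite('pics/'+fn,p['image'][:,:,::-1])
    return p
def proj(p,X):
    X=np.atleast_2d(X); V=np.array(p['view']); c=X@V[:3,:3].T+V[:3,3]
    return np.c_[p['fx']*c[:,0]/c[:,2]+p['cx'],p['fy']*c[:,1]/c[:,2]+p['cy']]
def ray(p,uv):
    V=np.array(p['view']); d=np.array([(uv[0]-p['cx'])/p['fx'],(uv[1]-p['cy'])/p['fy'],1.])
    return -V[:3,:3].T@V[:3,3], V[:3,:3].T@d
def atz(p,uv,z):
    o,d=ray(p,uv); return o+d*(z-o[2])/d[2]
def tri(ps,uvs):
    A=np.zeros((3,3));b=np.zeros(3)
    for p,uv in zip(ps,uvs):
        o,d=ray(p,uv); d=d/np.linalg.norm(d); M=np.eye(3)-np.outer(d,d); A+=M;b+=M@o
    return np.linalg.solve(A,b)
def st():
    s=bot.get_obs(); print('t',round(s['t'],2),'pos',np.round(s['eef_pos'],4),'q',np.round(s['tool_rot'],4),'F',np.round(s['contact_force'],1),'w',round(s['gripper_width'],3)); print('j',np.round(s['q'],3)); return s
E
python3 - <<'E'
from h import *
s=st(); print(R.from_quat(np.roll(s['tool_rot'],-1)).as_matrix().round(3))
a=shot('side','s0.png');b=shot('top','t0.png')
for p in (a,b):
    o,d=ray(p,(256,192));print(o.round(3),d.round(3),p['fx'])
for n in ['case_floor','lid_hinge','lid_edge','keeper_seat','bail_bar','bail_pivot','lever_pivot','lever_tip','sealed_tin_mid','open_tin_mid','case']:
    for nm,p in (('side',a),('top',b)):
        print(n,nm,[(np.round(r['location']).tolist(),round(r['score'],2)) for r in nets.spot_point(p,n)[:4]])
E
```

```text
t 0.0 pos [0.289  0.6093 0.204 ] q [ 6.000e-04  8.451e-01  5.346e-01 -7.000e-04] F [-0.4  1.3 -0.1] w 0.998
j [-1.236  0.478  0.022  1.556 -0.011  1.109 -0.083]
[[ 0.428  0.904 -0.001]
 [ 0.904 -0.428 -0.002]
 [-0.002  0.    -1.   ]]
[ 0.006 -0.895  0.668] [ 0.441  0.771 -0.459] 416.1439378849696
[0.394 0.035 1.448] [ 0.124 -0.006 -0.992] 473.3479702598703
case_floor side [([284.0, 206.0], 0.66)]
case_floor top [([252.0, 166.0], 0.6)]
lid_hinge side [([304.0, 184.0], 0.69)]
lid_hinge top [([259.0, 145.0], 0.97)]
lid_edge side [([308.0, 147.0], 0.89)]
lid_edge top [([260.0, 131.0], 0.88)]
keeper_seat side [([312.0, 137.0], 0.89), ([305.0, 288.0], 0.42)]
keeper_seat top [([258.0, 121.0], 0.87)]
bail_bar side [([229.0, 190.0], 0.71), ([261.0, 201.0], 0.28)]
bail_bar top [([246.0, 225.0], 0.67)]
bail_pivot side [([252.0, 201.0], 0.75)]
bail_pivot top [([246.0, 198.0], 0.56)]
lever_pivot side [([262.0, 197.0], 0.83)]
lever_pivot top [([248.0, 194.0], 0.94)]
lever_tip side [([246.0, 185.0], 0.65)]
lever_tip top [([247.0, 211.0], 0.75)]
sealed_tin_mid side [([181.0, 199.0], 0.87), ([229.0, 178.0], 0.65), ([206.0, 185.0], 0.61), ([186.0, 177.0], 0.55)]
sealed_tin_mid top [([154.0, 184.0], 0.81), ([120.0, 227.0], 0.76), ([162.0, 219.0], 0.67), ([174.0, 255.0], 0.64)]
open_tin_mid side [([286.0, 202.0], 0.72), ([303.0, 288.0], 0.65)]
open_tin_mid top [([366.0, 224.0], 0.79), ([244.0, 199.0], 0.69)]
case side [([286.0, 217.0], 0.89)]
case top [([251.0, 171.0], 0.57)]
```

```bash
python3 - <<'E'
import cv2
a=cv2.imread('pics/s0.png');cv2.imwrite('pics/s0b.png',cv2.resize(a[110:330,130:400],None,fx=2.7,fy=2.7,interpolation=2))
a=cv2.imread('pics/t0.png');cv2.imwrite('pics/t0b.png',cv2.resize(a[90:290,90:400],None,fx=2.55,fy=2.55,interpolation=2))
E
```

```text
(no output)
```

View pics/s0b.png

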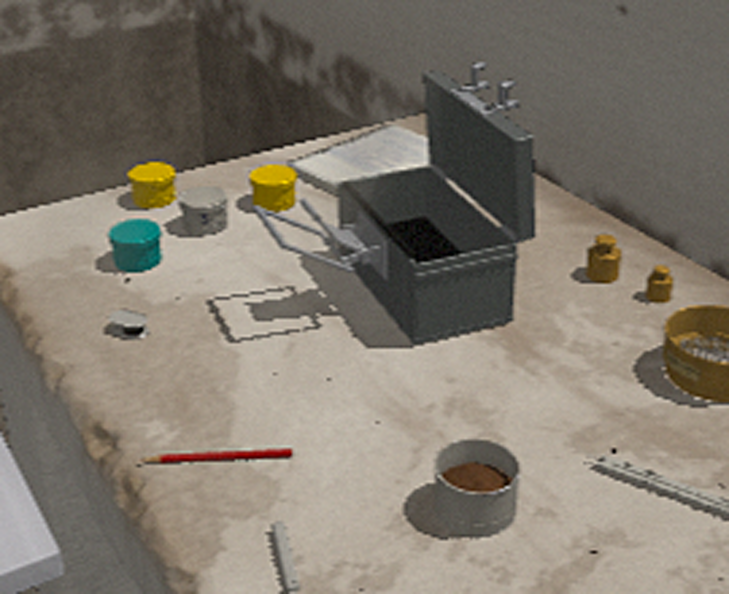

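View pics/t0b.png

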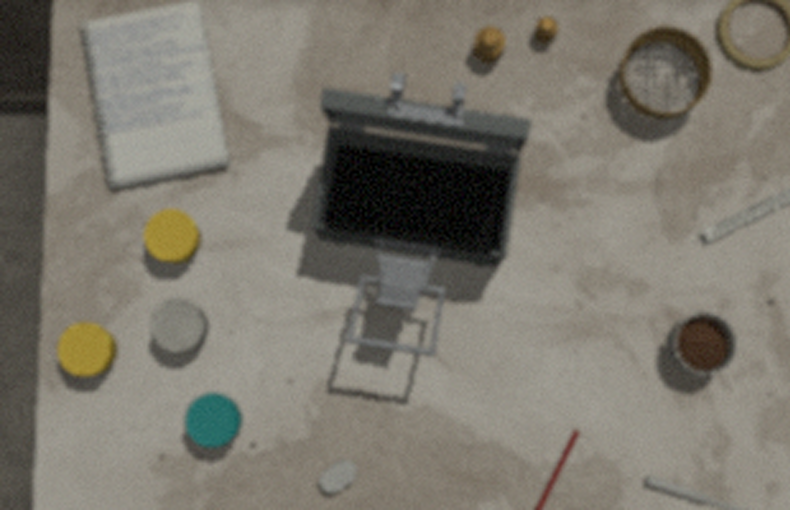

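View pics/t0.png

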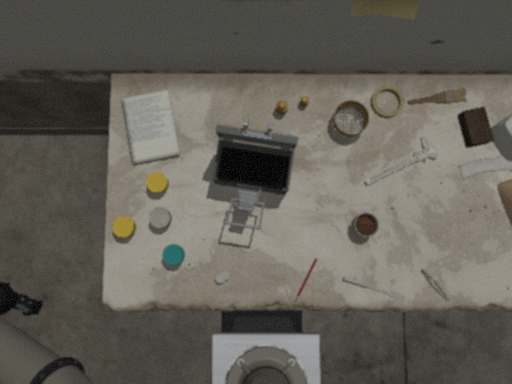

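View pics/s0.png

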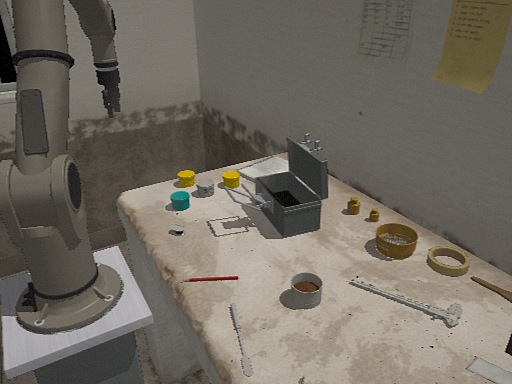

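The lidded tin candidates in the top view are the grey tin (160,219), yellow tins (157,183) and (123,227), and a turquoise tin (173,255). Only the grey one fits the description. The open tin is at (366,224). The case lid stands open, and the bail leans out to the front with its bar near (244,226).

```bash
cat > fit.py <<'E'
from h import *
from scipy.optimize import least_squares
def Tcase(x,y,yaw):
    T=np.eye(4);T[:3,:3]=R.from_euler('z',yaw).as_matrix();T[:3,3]=[x,y,0];return T
def pts(v):
    x,y,yaw,lev,bail,lid=v
    T=Tcase(x,y,yaw)
    # lever: angle 0 pointing down 35deg out -> direction from vertical-down, raised outwards
    def d(a): return np.array([-np.sin(a),0,-np.cos(a)])
    lp=np.array([-.080,0,.075]); a=lev+np.radians(35.6)
    tip=lp+.075*d(a)
    bb=None
    h=np.array([.06,0,.1005]); c,s=np.cos(lid),np.sin(lid)
    L=lambda px,pz: h+np.array([px*c+pz*s,0,-px*s+pz*c])
    P=dict(case=[0,0,0],case_floor=[0,0,.035],lid_hinge=h,lid_edge=L(-.12,.022),keeper_seat=L(-.134,.036),lever_pivot=lp,lever_tip=tip)
    return {k:(T@np.r_[np.array(p,float),1])[:3] for k,p in P.items()},T
E
cat > f1.py <<'E'
from fit import *
a=shot('side');b=shot('top')
obs=[]
for n in ['case_floor','lid_hinge','lid_edge','keeper_seat','lever_pivot','lever_tip']:
    for p in (a,b):
        r=nets.spot_point(p,n)
        if r and r[0]['score']>.5: obs.append((n,p,np.array(r[0]['location'],float)))
def f(v):
    P,_=pts([v[0],v[1],v[2],v[3],0,v[4]])
    return np.concatenate([proj(p,P[n])[0]-uv for n,p,uv in obs])
r=least_squares(f,[.6,.05,0.1,1.5,1.57],loss='soft_l1')
print(r.x.round(4)); 
for (n,p,uv),e in zip(obs,f(r.x).reshape(-1,2)): print(n,uv.round(1),e.round(1))
T=Tcase(*r.x[:3])
for n in ['bail_bar','bail_pivot']:
    X=tri([a,b],[nets.spot_point(p,n)[0]['location'] for p in (a,b)]); print(n,X.round(4),'case',(np.linalg.inv(T)@np.r_[X,1]).round(4))
def near(p,n,uv):
    return min(nets.spot_point(p,n),key=lambda r:np.hypot(*(np.array(r['location'])-uv)))['location']
X=tri([a,b],[near(a,'sealed_tin_mid',(206,187)),near(b,'sealed_tin_mid',(160,219))]);print('tin',X.round(4), atz(b,near(b,'sealed_tin_mid',(160,219)),.021).round(4))
X=tri([a,b],[near(a,'open_tin_mid',(306,290)),near(b,'open_tin_mid',(366,224))]);print('open',X.round(4))
# outline centre
for o in nets.outline_of(b,'sealed_tin_mid'):
    ys,xs=np.nonzero(o['region']);print(round(o['score'],2),o['rect'],xs.mean().round(1),ys.mean().round(1),np.round(b['image'][o['region']].mean(0)))
for o in nets.outline_of(a,'sealed_tin_mid'):
    print('side',round(o['score'],2),o['rect'],np.round(a['image'][o['region']].mean(0)))
E
python3 f1.py
```

```text
[ 0.6366  0.035  -0.121   1.7949  1.5204]
case_floor [283.  206.7] [1.2 0.3]
case_floor [252.6 169.6] [0.6 0.5]
lid_hinge [302.9 185.3] [-0.9 -1. ]
lid_hinge [255.9 146.3] [-0.2 -0.3]
lid_edge [307.6 147.3] [ 0.6 -0.9]
lid_edge [259.  129.8] [-2.3  0.3]
keeper_seat [253.7 203.7] [ 58.6 -62.7]
keeper_seat [256.2 121.9] [1.2 1.9]
lever_pivot [261.4 198.3] [-1.1  2.6]
lever_pivot [251.1 195.5] [-1.3 -0.9]
lever_tip [246.1 187.1] [-1.9  0.1]
lever_tip [246.5 211. ] [ 1.  -1.2]
bail_bar [0.464  0.0591 0.1315] case [-0.1743  0.0031  0.1315  1.    ]
bail_pivot [0.5343 0.055  0.0752] case [-0.1039  0.0075  0.0752  1.    ]
tin [0.4608 0.3148 0.0691] [0.496  0.3133 0.021 ]
open [ 0.4719 -0.3008  0.0303]
0.92 [144.8, 173.2, 167.8, 191.5] 157.3 182.6 [151. 131.  55.]
0.91 [111.1, 217.5, 134.0, 236.5] 123.2 227.1 [149. 130.  55.]
0.82 [148.4, 206.8, 173.1, 234.0] 159.6 217.1 [126. 124. 116.]
0.62 [163.2, 244.0, 186.0, 266.0] 173.1 254.6 [ 47. 106. 102.]
0.35 [230.3, 191.1, 263.6, 228.5] 247.6 204.6 [106. 107. 106.]
side 0.64 [199.2, 176.0, 213.9, 195.4] [116. 112. 104.]
side 0.57 [168.1, 188.4, 188.4, 212.9] [ 33. 105. 100.]
side 0.49 [221.5, 172.8, 239.2, 189.7] [155. 127.   4.]
side 0.49 [176.9, 172.4, 194.0, 186.9] [150. 125.  15.]
```

```bash
cat > ov.py <<'E'
from fit import *
def overlay(p,v,fn,box,k,extra=[]):
    im=cv2.resize(p['image'][box[1]:box[3],box[0]:box[2]],None,fx=k,fy=k,interpolation=2)[:,:,::-1].copy()
    im=np.clip(im.astype(float)*1.5,0,255).astype(np.uint8)
    T=Tcase(*v[:3]); W=lambda q:(T@np.r_[q,1])[:3]
    def line(A,B,c=(0,0,255)):
        q=(proj(p,[A,B])-box[:2])*k+k/2; cv2.line(im,*[tuple(int(round(t)) for t in x) for x in q],c,1)
    for z in (0,.1):
        C=[[-.06,-.11,z],[.06,-.11,z],[.06,.11,z],[-.06,.11,z]]
        for i in range(4): line(W(C[i]),W(C[(i+1)%4]))
    P,_=pts(v)
    for A in list(P.values())+list(extra):
        q=(proj(p,A)[0]-box[:2])*k+k/2; cv2.circle(im,(int(q[0]),int(q[1])),3,(0,255,0),1)
    cv2.imwrite('pics/'+fn,im)
E
python3 - <<'E'
from ov import *
v=[.6366,.035,-.121,1.795,0,1.52]
a=shot('side');b=shot('top')
tin=[np.array([.496,.3133,z]) for z in (0,.042)]
overlay(b,v,'o1.png',(140,110,310,250),4.5,tin); overlay(a,v,'o2.png',(190,130,340,240),5,tin)
E
```

```text
(no output)
```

View pics/o1.png

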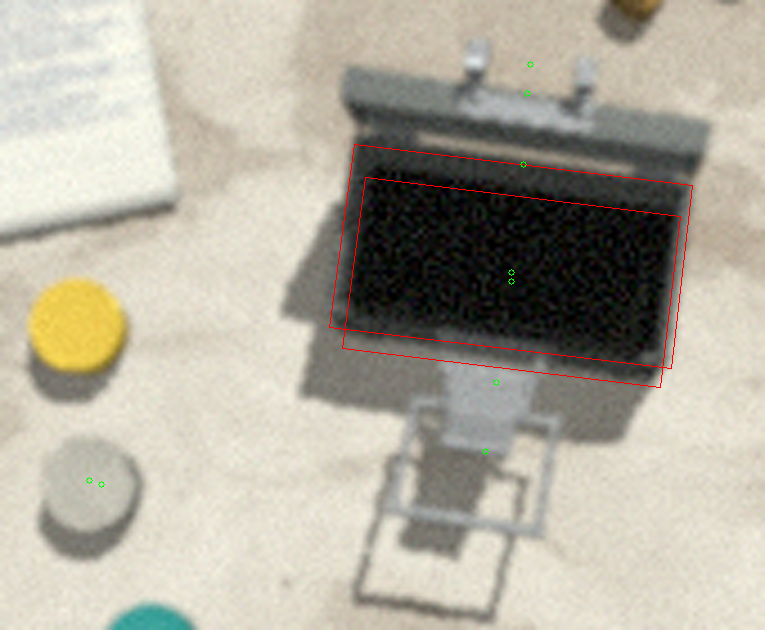

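View pics/o2.png

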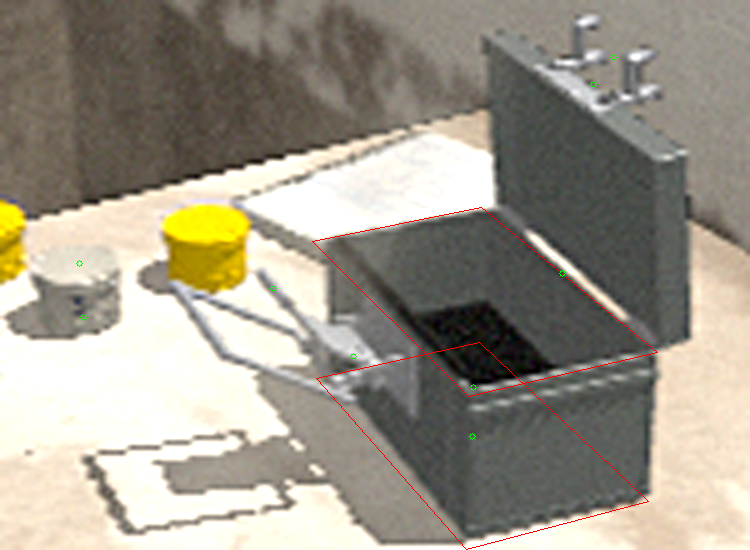

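```bash
python3 - <<'E'
from ov import *
im=sum(shot('top')['image'].astype(float) for _ in range(6))/6
s=sum(shot('side')['image'].astype(float) for _ in range(6))/6
np.save('avg_top0.npy',im);np.save('avg_side0.npy',s)
c=im[115:240,205:310]; c=255*(c/255)**.5
cv2.imwrite('pics/c1.png',cv2.resize(c,None,fx=4.8,fy=4.8,interpolation=2)[:,:,::-1])
c=s[130:240,225:335]; c=255*(c/255)**.6
cv2.imwrite('pics/c2.png',cv2.resize(c,None,fx=5.4,fy=5.4,interpolation=2)[:,:,::-1])
E
```

```text
[ WARN:0@11.153] global loadsave.cpp:1063 imwrite_ Unsupported depth image for selected encoder is fallbacked to CV_8U.
```

View pics/c1.png

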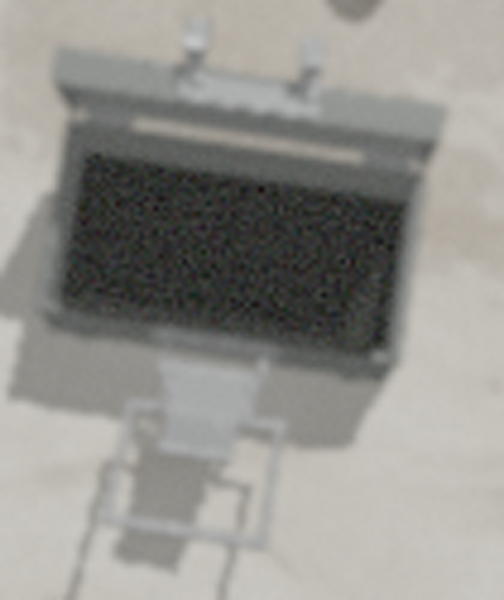

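View pics/c2.png

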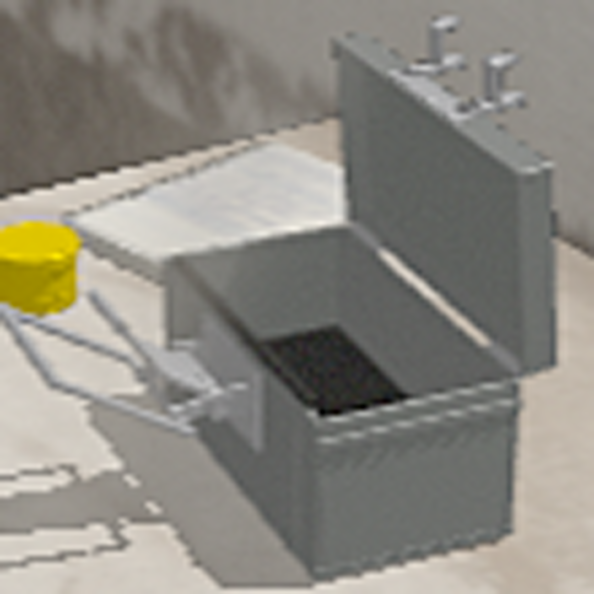

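```bash
cat > f2.py <<'E'
from fit import *
a=shot('side');b=shot('top')
ct=lambda u,v:np.array([u/4.8+205-.4,v/4.8+115-.4]); cs=lambda u,v:np.array([u/5.4+225-.4,v/5.4+130-.4])
ob=[(b,[-.06,.11,.1],ct(50,312)),(b,[-.06,-.11,.1],ct(388,358)),(b,[.082,.11,.2205],ct(57,45)),(b,[.082,-.11,.2205],ct(445,107)),
(a,[-.06,.11,.1],cs(165,258)),(a,[-.06,-.11,.1],cs(313,418)),(a,[.06,-.11,.1],cs(520,378)),(a,[-.06,-.11,0],cs(313,582)),(a,[.06,-.11,0],cs(510,538)),
(a,[.06,.11,.2205],cs(337,38)),(a,[.06,-.11,.2205],cs(522,174)),(a,[.082,-.11,.2205],cs(553,166))]
def f(v):
    T=Tcase(*v[:3]); out=[]
    for p,X,uv in ob:
        out.append(proj(p,(T@np.r_[X,1])[:3])[0]-uv+(v[3:5] if p is a else v[5:7]))
    return np.r_[np.concatenate(out),np.array(v[3:])*.7]
r=least_squares(f,[.63,.035,-.14,0,0,0,0],loss='soft_l1')
print(r.x.round(4)); print(f(r.x)[:24].reshape(-1,2).round(1))
E
python3 f2.py
```

```text
[ 0.6391  0.0397 -0.1512  0.6076  0.3385  0.6189  0.534 ]
[[-3.8  0.9]
 [ 1.4  2.9]
 [-0.6 -2.4]
 [ 0.4 -2.9]
 [-1.9 -0.4]
 [-0.5  1.1]
 [-0.4  0.3]
 [-0.9  1.1]
 [-0.4  0.4]
 [ 0.9 -0.7]
 [ 1.5 -1. ]
 [ 2.9 -0.8]]
```

```bash
python3 - <<'E'
from fit import *
a=shot('side');b=shot('top')
print(atz(b,(159.2,217.4),.042),atz(a,(204.8,182),.042),tri([a,b],[(204.8,182),(159.2,217.4)]))
E
sed -i 's/ct(50,312)/ct(43,312)/; s/ct(388,358)/ct(395,363)/' f2.py; python3 f2.py
```

```text
[0.49235437 0.3139168  0.042     ] [0.49496667 0.31584949 0.042     ] [0.49302788 0.31329929 0.04349262]
[ 0.6386  0.0392 -0.1469  0.5522  0.2741  0.7855  0.467 ]
[[-2.   1.2]
 [ 0.4  1.8]
 [-0.4 -2.1]
 [ 0.7 -3. ]
 [-2.1 -0.3]
 [-0.4  1.1]
 [-0.4  0.3]
 [-0.8  1.1]
 [-0.3  0.4]
 [ 0.6 -0.7]
 [ 1.5 -1. ]
 [ 2.9 -0.8]]
```

Request:
apply_moves:
  moves: "-1 -0.166 0.288 0 0 0 0;-1 -0.166 0.288 0 0 0 0;-1 -0.166 0.288 0 0 0 0;-1 -0.166 0.288 0 0 0 0;-1 -0.166 0.288 0 0 0 0;-1 -0.166 0.288 0 0 0 0;-1 -0.166 0.288 0 0 0 0;-1 -0.166 0.288 0 0 0 0;-1 -0.166 0.288 0.2 0 0 0;-1 0 0 0.2 0 0 0;-1 0 0 0 0 0 0"

```text
t: 4.37
eef_pos: [0.4906, 0.3135, 0.1559]
tool_rot: [0.001, 0.847, 0.532, -0.003]
contact_force: [-1.8, -0.3, -0.3]
gripper_width: 0.998
```

```bash
cat > crop.py <<'E'
from h import *
import sys
def crop(cam,fn,box,k,g=.7):
    p=shot(cam); im=p['image'][box[1]:box[3],box[0]:box[2]]
    im=(255*(im/255.)**g).astype(np.uint8)
    cv2.imwrite('pics/'+fn,cv2.resize(im,None,fx=k,fy=k,interpolation=2)[:,:,::-1]); return p
E
python3 - <<'E'
from crop import *
st(); crop('top','g1.png',(100,160,220,280),4); crop('side','g1s.png',(130,100,290,220),4)
E
```

```text
t 4.37 pos [0.4906 0.3135 0.1559] q [ 8.000e-04  8.466e-01  5.323e-01 -3.100e-03] F [-1.8 -0.3 -0.3] w 0.998
j [-0.771  0.381  0.121  1.834 -0.054  0.937  0.496]
```

View pics/g1.png

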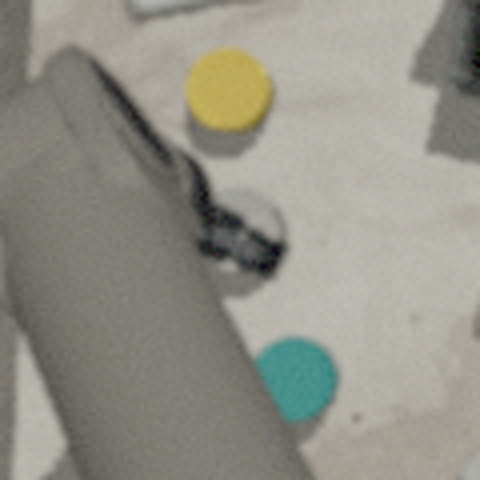

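View pics/g1s.png

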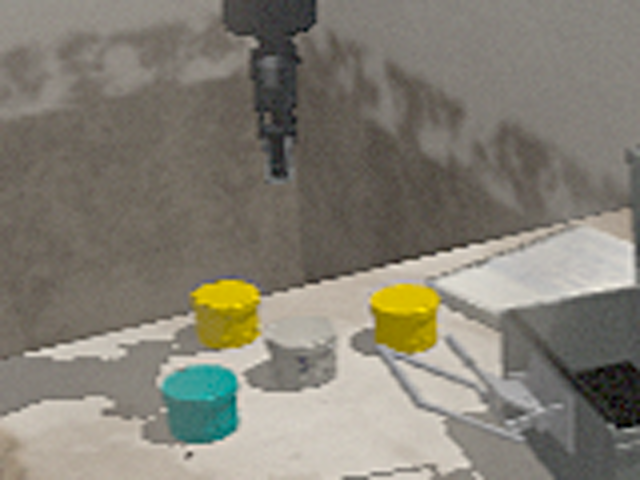

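Request:
apply_moves:
  moves: "-1 0.015 0.012 0.25 0 0 0;-1 0 0 0.25 0 0 0;-1 0 0 0.25 0 0 0;-1 0 0 0.25 0 0 0;-1 0 0 0.2 0 0 0;-1 0 0 0 0 0 0;1 0 0 0 0 0 0;1 0 0 0 0 0 0;1 0 0 0 0 0 0;1 0 0 0 0 0 0;1 0 0 0 0 0 0;1 0 0 0 0 0 0"
  force: 30

```text
t: 5.47
eef_pos: [0.4936, 0.3194, 0.0165]
tool_rot: [-0.0, 0.845, 0.535, 0.001]
contact_force: [0.7, 0.6, -0.2]
gripper_width: 0.142
```

```bash
python3 - <<'E'
from crop import *
st(); crop('side','g2s.png',(130,100,290,220),4)
E
```

```text
t 5.47 pos [0.4936 0.3194 0.0165] q [-1.000e-04  8.451e-01  5.345e-01  7.000e-04] F [ 0.7  0.6 -0.2] w 0.142
j [-0.751  0.575  0.092  1.912 -0.082  0.657  0.52 ]
```

View pics/g2s.png

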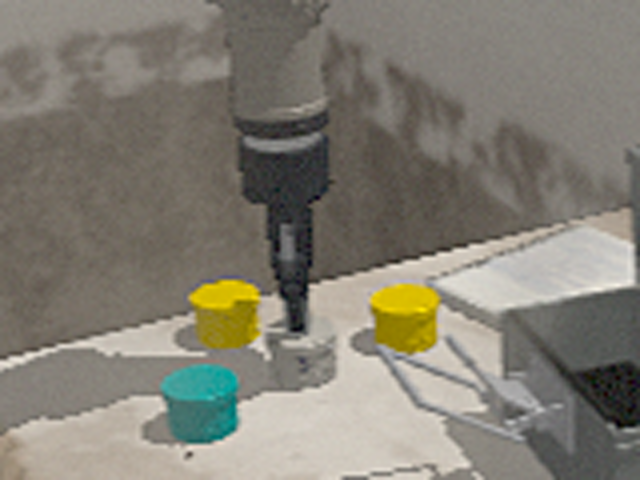

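```bash
python3 - <<'E'
from crop import *
s=st(); p=shot('side'); 
q=proj(p,s['eef_pos'])[0];print(q,(q-[130,100])*4)
for X in ([.493,.3145,.042],[.493,.3145,0],[.493,.3145,.021]):
    q=proj(p,X)[0]; print(X,(q-[130,100])*4)
b=crop('top','g2.png',(100,160,220,280),4)
E
```

```text
t 5.52 pos [0.4934 0.3193 0.0162] q [-1.000e-04  8.451e-01  5.345e-01  5.000e-04] F [ 0.7  0.2 -1.1] w 0.055
j [-0.751  0.575  0.092  1.912 -0.082  0.657  0.52 ]
[204.52362974 188.38088481] [298.09451897 353.52353924]
[0.493, 0.3145, 0.042] [297.75079319 329.11176635]
[0.493, 0.3145, 0] [301.25146338 372.24677427]
[0.493, 0.3145, 0.021] [299.51259816 350.8206013 ]
```

View pics/g2.png

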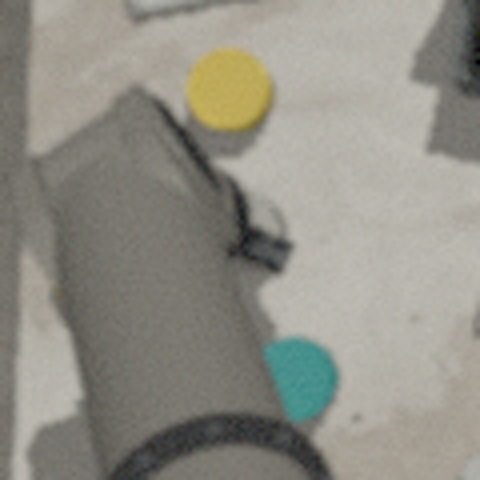

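```bash
python3 - <<'E'
from crop import *
p=crop('side','g3s.png',(170,140,240,210),8); b=crop('top','g3.png',(120,180,200,260),7)
s=st()
X=np.array([.4906,.3135,.1559]); print((proj(p,X)[0]-[130,100])*4,(proj(b,X)[0]-[100,160])*4)
print((proj(p,s['eef_pos'])[0]-[170,140])*8,(proj(b,s['eef_pos'])[0]-[120,180])*7)
E
```

```text
t 5.72 pos [0.4931 0.3191 0.0156] q [-0.      0.8451  0.5345  0.    ] F [-0.1  0.3  0.3] w -0.002
j [-0.751  0.576  0.092  1.912 -0.082  0.657  0.52 ]
[285.60650007 207.1545342 ] [204.5007478  220.39143064]
[275.91221734 388.66109727] [274.49934199 264.29237198]
```

View pics/g3s.png

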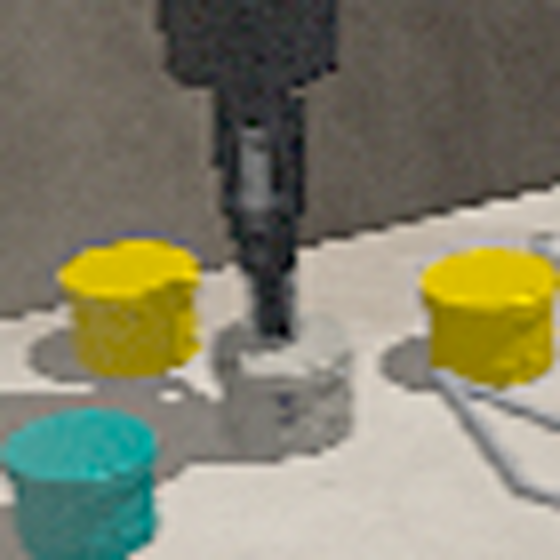

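View pics/g3.png

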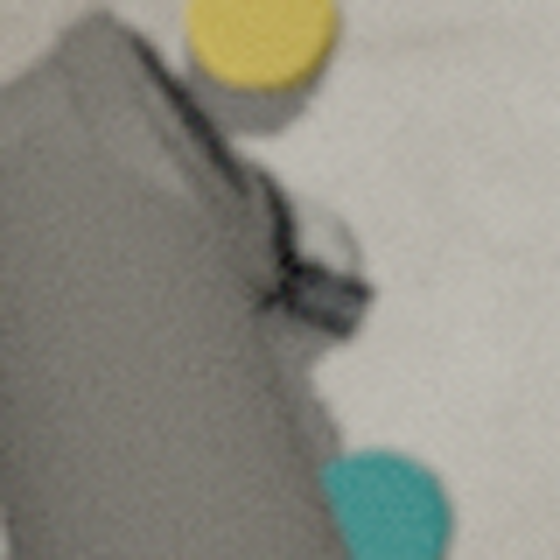

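Request:
apply_moves:
  moves: "1 0 0 -0.2 0 0 0;1 0 0 -0.25 0 0 0;1 0 0 -0.25 0 0 0;1 0 0 -0.3 0 0 0;1 0 0 0 0 0 0;1 0 0 0 0 0 0"

```text
t: 6.22
eef_pos: [0.4945, 0.3201, 0.1378]
tool_rot: [-0.0, 0.845, 0.534, 0.002]
contact_force: [-0.4, -0.6, -0.5]
gripper_width: 0.004
```

```bash
python3 - <<'E'
from crop import *
p=crop('side','g4s.png',(160,90,240,200),6); b=crop('top','g4.png',(120,180,200,260),7)
s=st()
print((proj(p,s['eef_pos'])[0]-[160,90])*6,(proj(b,s['eef_pos'])[0]-[120,180])*7)
E
```

```text
t 6.32 pos [0.4925 0.3187 0.1348] q [ 0.000e+00  8.451e-01  5.346e-01 -6.000e-04] F [ 0.5  0.5 -1.1] w 0.004
j [-0.772  0.41   0.117  1.845 -0.06   0.891  0.502]
[250.71835432 402.15857737] [216.17678676 244.77768353]
```

View pics/g4s.png

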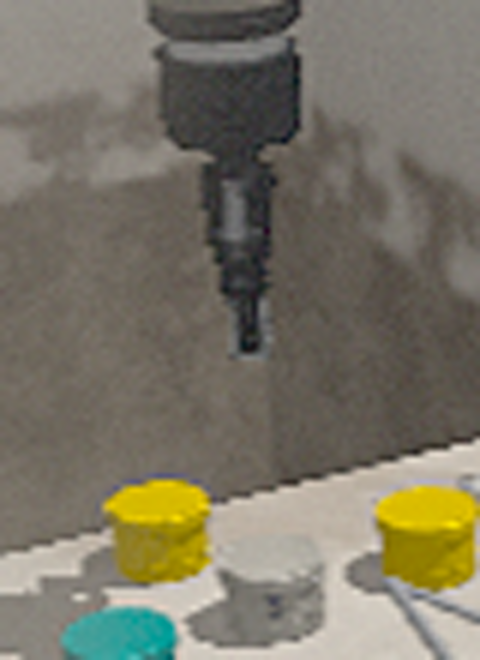

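View pics/g4.png

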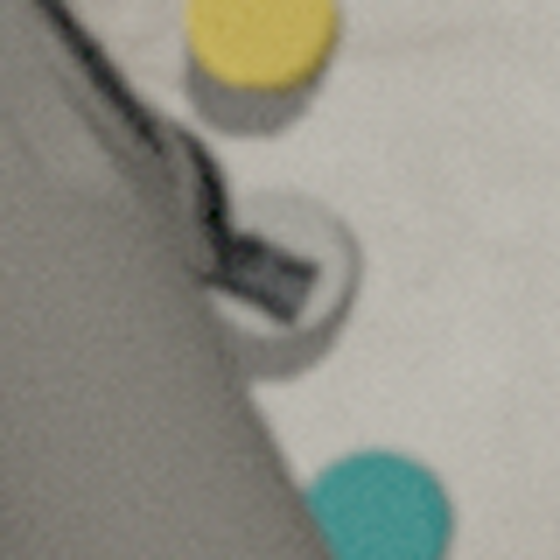

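```bash
python3 - <<'E'
from crop import *
p=shot('side');b=shot('top');s=st()
X=tri([p,b],[(160+249/6-.4,90+353/6-.4),(120+283/7-.4,180+290/7-.4)]);print(X, proj(p,X),proj(b,X),X-s['eef_pos'])
for n,P in (('s',p),('t',b)): o,d=ray(P,(256,192)); print(n,np.array(P['view']).round(3).tolist(),P['fx'],P['fy'],P['cx'],P['cy'])
E
```

```text
t 6.42 pos [0.4921 0.3184 0.134 ] q [ 2.000e-04  8.451e-01  5.346e-01 -1.400e-03] F [0.8 0.4 1.1] w -0.001
j [-0.772  0.411  0.117  1.846 -0.06   0.891  0.502]
[0.47532959 0.2828238  0.18101227] [[200.27180744 148.47723507]] [[160.43193175 220.11028017]] [-0.0168025  -0.03560723  0.04703468]
s [[0.871, -0.491, -0.025, -0.428], [-0.241, -0.383, -0.892, 0.255], [0.428, 0.783, -0.452, 0.999], [0.0, 0.0, 0.0, 1.0]] 416.1439378849696 416.1439378849696 248.91778634036953 188.6058579881392
t [[0.002, -1.0, 0.004, 0.029], [-0.993, -0.002, -0.121, 0.566], [0.121, -0.003, -0.993, 1.389], [0.0, 0.0, 0.0, 1.0]] 473.3479702598703 473.3479702598703 254.85117787210416 193.2747382938356
```

```bash
python3 - <<'E'
from crop import *
import cv2
p=shot('side');b=shot('top')
X=[.289,.6093,.204]
print(proj(p,X),proj(b,X))
a=cv2.imread('pics/s0.png')[60:130,80:150];t=cv2.imread('pics/t0.png')[270:330,0:70]
cv2.imwrite('pics/i1.png',np.hstack([cv2.resize(a,(400,400)),cv2.resize(t,(467,400))]))
E
```

```text
[[116.44219527 125.12684629]] [[ 30.04995775 291.55695167]]
```

View pics/i1.png

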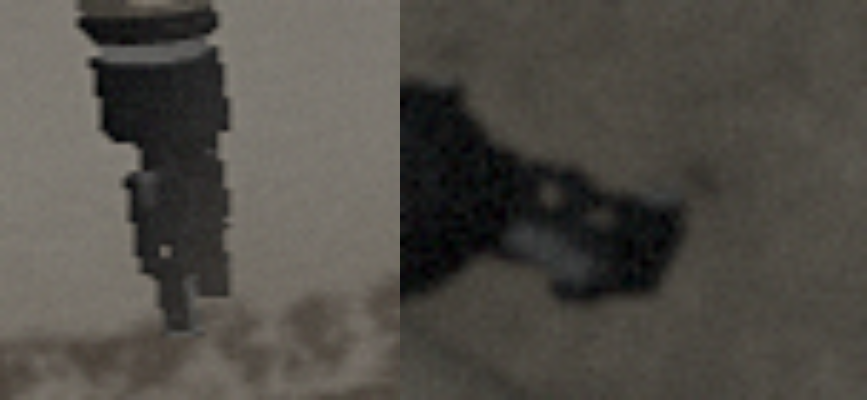

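```bash
python3 - <<'E'
from crop import *
p=shot('side');b=shot('top')
for uv in [(34.5,306.5),(36,303),(33,300)]:
    X=tri([p,b],[(114.3,114.5),uv]);print(X,X-np.array([.289,.6093,.204]),proj(p,X),proj(b,X))
s=bot.get_obs(); print(s.keys()); print(s['joint_torque'])
E
```

```text
[0.26874068 0.56703689 0.25893344] [-0.02025932 -0.04226311  0.05493344] [[110.8280004  114.12922967]] [[ 36.33310876 301.87247107]]
[0.27281798 0.56577703 0.2579931 ] [-0.01618202 -0.04352297  0.0539931 ] [[112.15089728 114.28802466]] [[ 37.1153983  300.14104243]]
[0.27723261 0.57603814 0.25438683] [-0.01176739 -0.03326186  0.05038683] [[112.9217262  114.37051403]] [[ 33.71644438 298.16095111]]
dict_keys(['t', 'q', 'joint_vel', 'joint_torque', 'eef_pos', 'tool_rot', 'contact_force', 'torque', 'gripper_width'])
[-1.14780822e-03 -5.12748814e+01  2.51693577e+00 -2.43278754e+01
  1.07083484e-02  1.02264169e-02  1.72862428e-04]
```

Request:
apply_moves:
  moves: "1 0 0 0 0 0 1;1 0 0 0 0 0 1;1 0 0 0 0 0 1;1 0 0 0 0 0 1;1 0 0 0 0 0 1;1 0 0 0 0 0 1;1 0 0 0 0 0 1;1 0 0 0 0 0 1;1 0 0 0 0 0 1;1 0 0 0 0 0 1;1 0 0 0 0 0 1;1 0 0 0 0 0 1"

```text
t: 7.62
eef_pos: [0.4929, 0.319, 0.135]
tool_rot: [0.0, 0.99, 0.143, -0.0]
contact_force: [-0.2, 1.0, 0.9]
gripper_width: -0.002
```

```bash
python3 - <<'E'
from crop import *
p=crop('side','g5s.png',(160,90,240,200),6); b=crop('top','g5.png',(120,180,200,260),7)
s=st()
print((proj(p,s['eef_pos'])[0]-[160,90])*6,(proj(b,s['eef_pos'])[0]-[120,180])*7)
E
```

```text
t 7.72 pos [0.4929 0.3191 0.1351] q [ 3.000e-04  9.895e-01  1.443e-01 -3.000e-04] F [-1.3 -0.2 -1.2] w 0.0
j [-0.919  0.421  0.309  1.855 -0.16   0.891 -0.246]
[251.03342123 401.43241156] [215.18697605 243.8112173 ]
```

View pics/g5s.png

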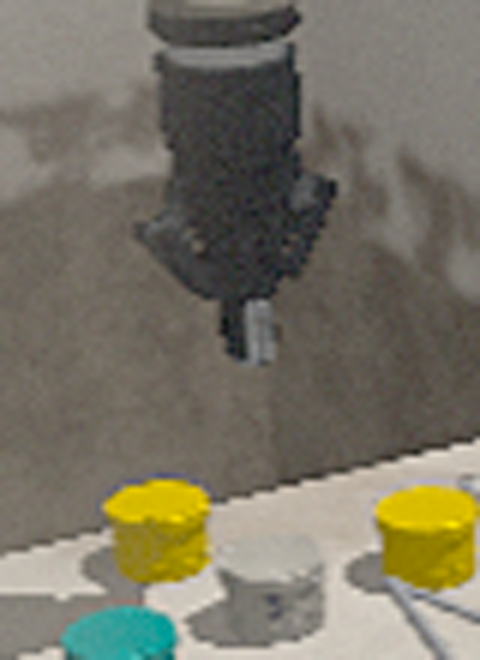

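View pics/g5.png

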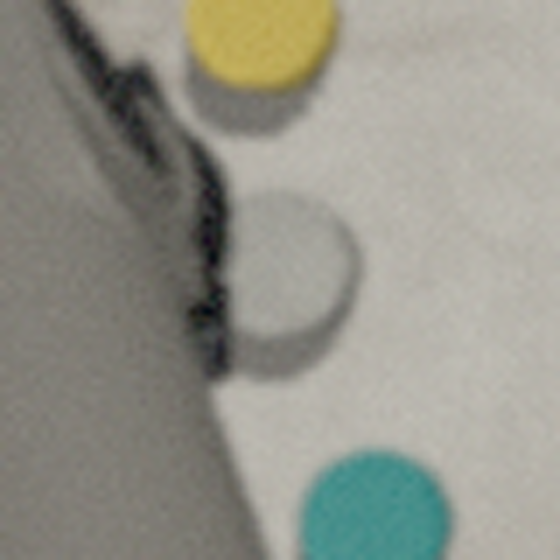

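```bash
python3 - <<'E'
from crop import *
p=shot('side');b=shot('top');s=st();e=np.array(s['eef_pos'])
M=R.from_quat(np.roll(s['tool_rot'],-1)).as_matrix()
print(M.round(2))
for zz in (.054,.073,.1,.15):
    for dx,dy in ((0,0),(.0425,0),(-.0425,0),(0,.038),(0,-.038)):
        X=e+M@[dx,dy,-zz]; print(zz,dx,dy,((proj(b,X)[0]-[120,180])*7).round(),((proj(p,X)[0]-[160,90])*6).round())
E
```

```text
t 7.82 pos [0.493  0.3191 0.1352] q [ 2.000e-04  9.893e-01  1.458e-01 -2.000e-04] F [-0.4 -0.1  0.8] w -0.004
j [-0.919  0.42   0.308  1.854 -0.159  0.891 -0.243]
[[ 0.96  0.29 -0.  ]
 [ 0.29 -0.96 -0.  ]
 [-0.    0.   -1.  ]]
0.054 0 0 [184. 233.] [244. 310.]
0.054 0.0425 0 [156. 126.] [302. 290.]
0.054 -0.0425 0 [214. 340.] [183. 331.]
0.054 0 0.038 [281. 204.] [289. 326.]
0.054 0 -0.038 [ 88. 261.] [200. 295.]
0.073 0 0 [173. 229.] [241. 278.]
0.073 0.0425 0 [144. 121.] [299. 258.]
0.073 -0.0425 0 [203. 338.] [180. 298.]
0.073 0 0.038 [271. 200.] [287. 293.]
0.073 0 -0.038 [ 75. 258.] [197. 263.]
0.1 0 0 [156. 223.] [237. 230.]
0.1 0.0425 0 [126. 112.] [296. 211.]
0.1 -0.0425 0 [187. 334.] [176. 250.]
0.1 0 0.038 [256. 193.] [283. 245.]
0.1 0 -0.038 [ 56. 252.] [193. 216.]
0.15 0 0 [123. 211.] [230. 141.]
0.15 0.0425 0 [92. 96.] [290. 123.]
0.15 -0.0425 0 [155. 327.] [167. 159.]
0.15 0 0.038 [228. 180.] [277. 154.]
0.15 0 -0.038 [ 19. 242.] [185. 128.]
```

```bash
python3 - <<'E'
from crop import *
p=shot('side');b=shot('top')
S=lambda u,v:(160+u/6-.4,90+v/6-.4)
T=lambda u,v:(120+u/7-.4,180+v/7-.4)
k1=tri([p,b],[S(142,230),T(200,370)]);k2=tri([p,b],[S(330,190),T(135,75)]);print(k1,k2,(k1+k2)/2)
for k in (k1,k2): print((proj(p,k)[0]-[160,90])*6,(proj(b,k)[0]-[120,180])*7)
E
```

```text
[0.43560226 0.30026827 0.25288329] [0.54894417 0.32600306 0.24728141] [0.49227321 0.31313566 0.25008235]
[147.7729061  227.31824419] [192.6754316  378.24046224]
[323.93309867 187.86620642] [134.5672346   67.15636889]
```

Request:
apply_moves:
  moves: "-1 0 0 0 0 0 -1;-1 0 0 0 0 0 -1;-1 0 0 0 0 0 -1;-1 0 0 0 0 0 -1;-1 0 0 0 0 0 -1;-1 0 0 0 0 0 -1;-1 0 0 0 0 0 -1;-1 0 0 0 0 0 -1;-1 0 0 0 0 0 -1;-1 0 0 0 0 0 -1;-1 0 0 0 0 0 -1;-1 -0.02 0.01 0 0 0 -1"

```text
t: 8.92
eef_pos: [0.493, 0.3169, 0.1355]
tool_rot: [-0.0, 0.844, 0.537, 0.0]
contact_force: [0.2, 0.1, 0.2]
gripper_width: 1.002
```

Request:
apply_moves:
  moves: "-1 0 0 0.25 0 0 0;-1 0 0 0.25 0 0 0;-1 0 0 0.25 0 0 0;-1 0 0 0.2 0 0 0;-1 0 0 0.1 0 0 0;-1 0 0 0.06 0 0 0;-1 0 0 0 0 0 0;-1 0 0 0 0 0 0"

```text
t: 9.58
eef_pos: [0.4937, 0.3168, 0.0031]
tool_rot: [-0.0, 0.845, 0.535, 0.001]
contact_force: [0.1, 0.6, 0.4]
gripper_width: 1.0
```

```bash
python3 - <<'E'
from crop import *
st();p=crop('side','g6s.png',(165,130,245,200),7); st()
E
```

```text
t 9.58 pos [0.4937 0.3168 0.0031] q [-1.000e-04  8.451e-01  5.346e-01  6.000e-04] F [0.1 0.6 0.4] w 1.0
j [-0.745  0.594  0.09   1.919 -0.085  0.631  0.526]
t 9.63 pos [0.494  0.3171 0.0036] q [-1.000e-04  8.451e-01  5.346e-01  1.100e-03] F [-0.2  0.1 -0.2] w 1.003
j [-0.746  0.593  0.09   1.919 -0.085  0.631  0.526]
```

View pics/g6s.png

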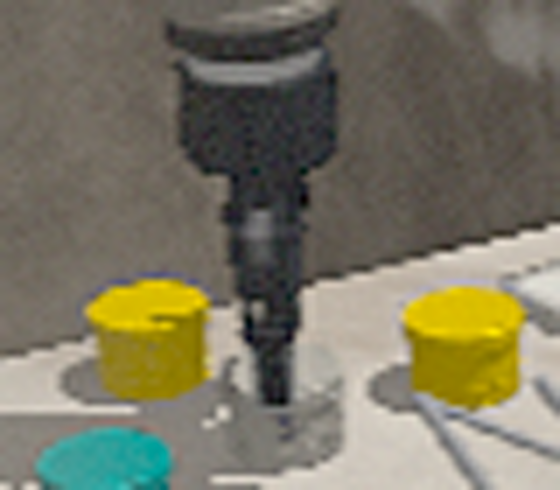

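```bash
python3 - <<'E'
from crop import *
p=shot('side')
s=st();e=np.array(s['eef_pos']);M=R.from_quat(np.roll(s['tool_rot'],-1)).as_matrix()
for z in (.01,.02,.03,.04,.05):
    X=e+M@[-.05,0,0]; X[2]=z; print(z,(proj(p,X)[0]-[165,130])*7)
E
```

```text
t 9.68 pos [0.4941 0.3172 0.0038] q [-1.000e-04  8.451e-01  5.346e-01  1.300e-03] F [-0.  -0.4  0.2] w 1.001
j [-0.746  0.593  0.09   1.919 -0.085  0.631  0.526]
0.01 [278.17279827 467.75848966]
0.02 [276.6680324  449.46047696]
0.03 [275.15356684 431.04451562]
0.04 [273.6293075  412.50946151]
0.05 [272.09515907 393.85415564]
```

Request:
apply_moves:
  moves: "-1 0 0 0.1 0 0 0;-1 0 0 0.1 0 0 0;-1 0 0 0 0 0 0;1 0 0 0 0 0 0;1 0 0 0 0 0 0;1 0 0 0 0 0 0;1 0 0 0 0 0 0;1 0 0 0 0 0 0;1 0 0 0 0 0 0"
  force: 30

```text
t: 10.43
eef_pos: [0.4931, 0.3166, -0.0215]
tool_rot: [-0.0, 0.845, 0.535, 0.0]
contact_force: [-0.4, -0.9, 0.7]
gripper_width: 0.686
```

```bash
python3 - <<'E'
from crop import *
st();p=crop('side','g7s.png',(165,130,245,200),7); st()
E
```

```text
t 10.43 pos [ 0.4931  0.3166 -0.0215] q [-0.000e+00  8.451e-01  5.346e-01  2.000e-04] F [-0.4 -0.9  0.7] w 0.686
j [-0.741  0.633  0.084  1.925 -0.09   0.586  0.529]
t 10.48 pos [ 0.4932  0.3165 -0.0215] q [-0.000e+00  8.451e-01  5.346e-01  2.000e-04] F [-0.2 -0.5  1.2] w 0.687
j [-0.741  0.633  0.084  1.925 -0.09   0.586  0.529]
```

View pics/g7s.png

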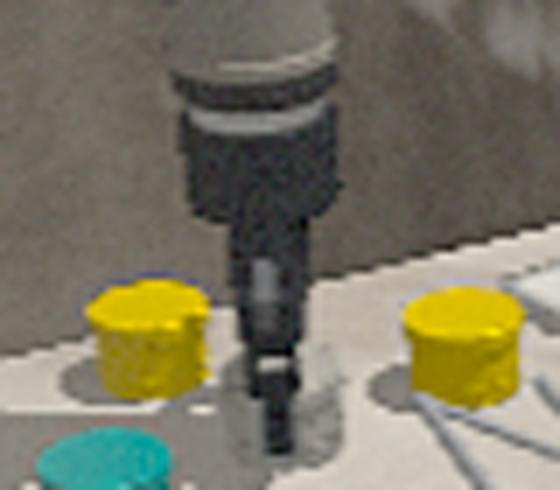

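Request:
apply_moves:
  moves: "1 0 0 -0.2 0 0 0;1 0 0 -0.3 0 0 0;1 0 0 -0.3 0 0 0;1 0 0 -0.3 0 0 0;1 -0.099 0.128 -0.1 0 0 0;1 -0.198 0.255 0 0 0 0;1 -0.198 0.255 0 0 0 0;1 -0.198 0.255 0 0 0 0;1 -0.198 0.255 0 0 0 0;1 -0.198 0.255 0 0 0 0;1 -0.198 0.255 0 0 0 0;1 -0.198 0.255 0 0 0 0"

```text
t: 11.48
eef_pos: [0.6243, 0.0552, 0.1222]
tool_rot: [-0.0, 0.845, 0.535, -0.0]
contact_force: [0.2, 0.5, -1.2]
gripper_width: 0.69
```

Request:
apply_moves:
  moves: "1 -0.099 0.128 0 0 0 0;1 0 0 0 0 0 0;1 0 0 0 0 0 0"

```text
t: 11.73
eef_pos: [0.6328, 0.0379, 0.122]
tool_rot: [0.0, 0.846, 0.533, -0.0]
contact_force: [0.3, 1.3, -1.3]
gripper_width: 0.685
```

```bash
python3 - <<'E'
from crop import *
st();p=crop('side','g8s.png',(190,80,340,240),5);b=crop('top','g8.png',(190,100,320,240),5); 
E
```

```text
t 11.73 pos [0.6328 0.0379 0.122 ] q [ 0.000e+00  8.460e-01  5.332e-01 -4.000e-04] F [ 0.3  1.3 -1.3] w 0.685
j [-0.292  0.499  0.182  1.744 -0.109  0.91   1.06 ]
```

View pics/g8s.png

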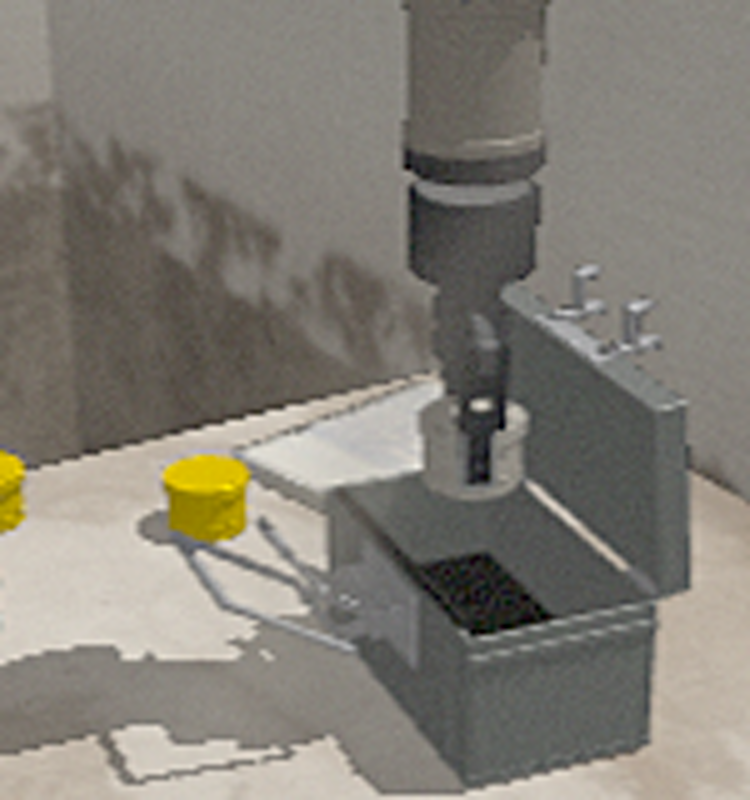

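View pics/g8.png

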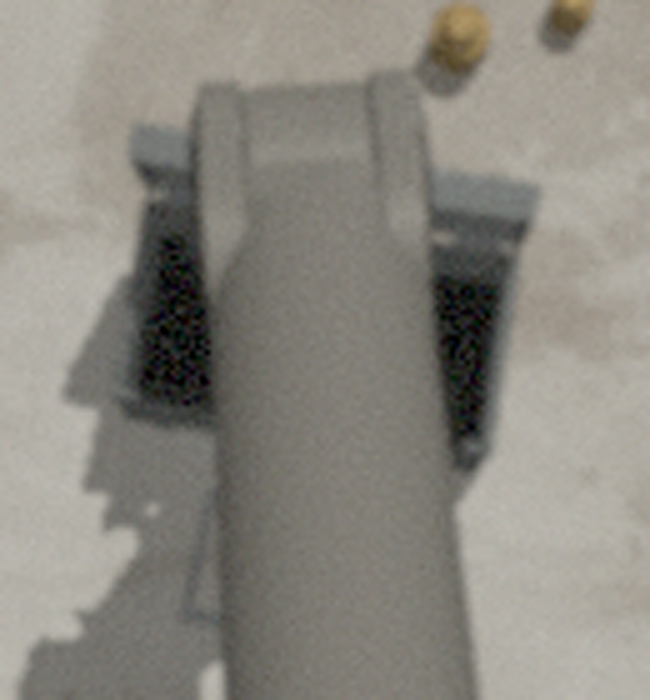

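Request:
apply_moves:
  moves: "1 -0.02 -0.063 0.1 0 0 0;1 0 0 0.2 0 0 0;1 0 0 0.2 0 0 0;1 0 0 0.2 0 0 0;1 0 0 0.1 0 0 0;1 0 0 0.05 0 0 0;1 0 0 0.02 0 0 0;1 0 0 0.02 0 0 0;1 0 0 0 0 0 0"

```text
t: 12.58
eef_pos: [0.6257, 0.0412, 0.0163]
tool_rot: [0.0, 0.845, 0.535, 0.001]
contact_force: [0.1, 1.0, -1.0]
gripper_width: 0.691
```

```bash
python3 - <<'E'
from crop import *
st();p=crop('side','g9s.png',(230,110,340,230),6);st()
E
```

```text
t 12.58 pos [0.6257 0.0412 0.0163] q [2.000e-04 8.450e-01 5.347e-01 7.000e-04] F [ 0.1  1.  -1. ] w 0.691
j [-0.276  0.626  0.151  1.818 -0.137  0.706  1.079]
t 12.63 pos [0.6258 0.041  0.0165] q [3.000e-04 8.451e-01 5.346e-01 8.000e-04] F [ 0.1 -1.  -1.1] w 0.689
j [-0.276  0.626  0.151  1.818 -0.137  0.706  1.079]
```

View pics/g9s.png

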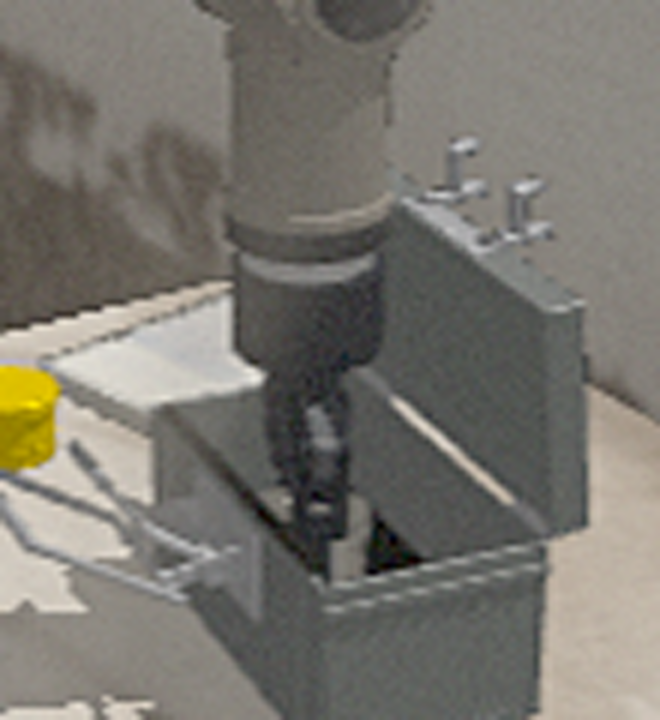

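Request:
apply_moves:
  moves: "1 0 0 0.01 0 0 0;1 0 0 0.01 0 0 0;1 0 0 0.01 0 0 0;1 0 0 0 0 0 0;1 0 0 0 0 0 0"

```text
t: 13.05
eef_pos: [0.6257, 0.0408, 0.0135]
tool_rot: [0.0, 0.845, 0.534, 0.001]
contact_force: [-3.6, -0.8, 9.7]
gripper_width: 0.695
```

Request:
apply_moves:
  moves: "1 0 0 -0.01 0 0 0;-0.7 0 0 0 0 0 0;-0.7 0 0 0 0 0 0;-0.7 0 0 0 0 0 0;-0.7 0 0 0 0 0 0;-0.7 0 0 -0.05 0 0 0;-0.7 0 0 -0.15 0 0 0;-0.7 0 0 -0.25 0 0 0;-0.7 0 0 -0.3 0 0 0;-0.7 0 0 -0.34 0 0 0;-0.7 0 0 -0.34 0 0 0;-0.7 0 0 -0.34 0 0 0"

```text
t: 14.05
eef_pos: [0.6245, 0.0406, 0.2279]
tool_rot: [0.0, 0.845, 0.534, 0.0]
contact_force: [1.5, 0.4, -1.0]
gripper_width: 0.847
```

```bash
python3 - <<'E'
from crop import *
st();p=crop('side','g10s.png',(230,110,340,230),6);st()
E
```

```text
t 14.05 pos [0.6245 0.0406 0.2279] q [0.     0.8452 0.5345 0.    ] F [ 1.5  0.4 -1. ] w 0.847
j [-0.318  0.379  0.204  1.665 -0.084  1.106  1.037]
t 14.1 pos [0.6294 0.0409 0.2373] q [0.0026 0.8453 0.5342 0.0063] F [2.6 0.4 7. ] w 0.849
j [-0.318  0.371  0.205  1.654 -0.083  1.111  1.036]
```

View pics/g10s.png

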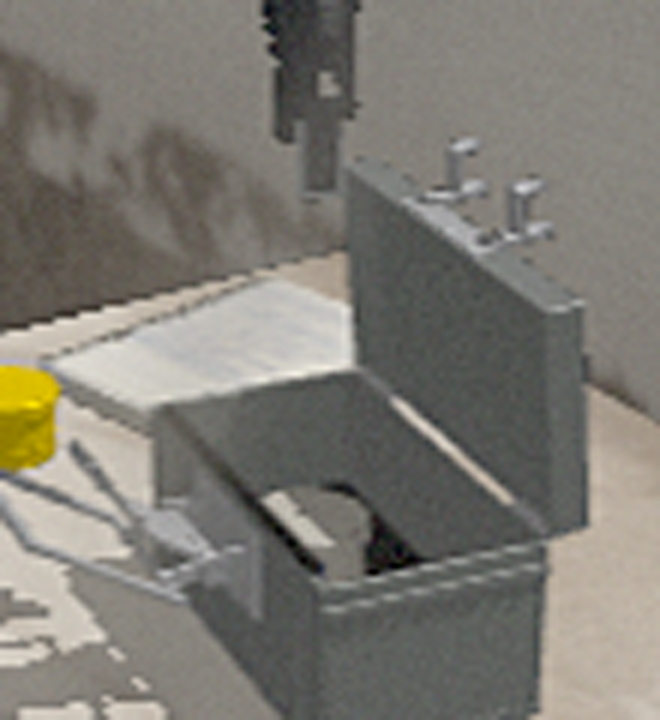

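Request:
apply_moves:
  moves: "1 0 0 -0.1 0 0 1;1 0 0 -0.1 0 0 1;1 0 0 -0.1 0 0 1;1 0 0 0 0 0 1;1 0 0 0 0 0 1;1 0 0 0 0 0 1;1 0 0 0 0 0 1;1 0 0 0 0 0 1;1 0 0 0 0 0 1;1 0 0 0 0 0 1;1 0 0 0 0 0 1;1 0 0 0 0 0 1"

```text
t: 15.1
eef_pos: [0.6248, 0.0407, 0.2616]
tool_rot: [-0.0, 0.99, 0.143, 0.0]
contact_force: [-1.2, -0.8, -0.3]
gripper_width: -0.002
```

Request:
apply_moves:
  moves: "1 0 0 0 0 0 1;1 0 0 0 0 0 1;1 0 0 0 0 0 1;1 0 0 0 0 0 1;1 0 0 0 0 0 1;1 0 0 0 0 0 1;1 0 0 0 0 0 0.25;1 0 0 0 0 0 0"

```text
t: 15.77
eef_pos: [0.6249, 0.0408, 0.2615]
tool_rot: [0.0, 0.997, -0.073, -0.0]
contact_force: [-0.5, 0.7, 0.6]
gripper_width: 0.003
```

```bash
cat > cf.py <<'E'
from h import *
def cs(c=(.638,.039,-.147),b=.027):
    s=st(); M=R.from_quat(np.roll(s['tool_rot'],-1)).as_matrix(); print('x axis yaw',np.arctan2(M[1,0],M[0,0]).round(4),'z',M[:,2].round(3))
    e=np.array(s['eef_pos']); d=R.from_euler('z',-c[2]).apply(e-[c[0],c[1],0]); print('case tip',d.round(4),'true z',(d[2]+b).round(4)); return s,d
E
python3 -c "
from cf import *
cs()"
```

```text
t 15.77 pos [0.6249 0.0408 0.2615] q [ 0.      0.9974 -0.0726 -0.    ] F [-0.5  0.7  0.6] w 0.003
j [-0.505  0.371  0.456  1.636 -0.174  1.175 -0.154]
x axis yaw -0.1454 z [-0. -0. -1.]
case tip [-1.330e-02 -1.000e-04  2.615e-01] true z 0.2885
```

Request:
apply_moves:
  moves: "1 0.271 0.135 0 0 0 0;1 0.271 0.135 0 0 0 0;1 0.271 0.135 0 0 0 0;1 0.271 0.135 0 0 0 0;1 0 0 0 0 0 0;1 0 0 0.27 0 0 0;1 0 0 0.27 0 0 0;1 0 0 0.28 0 0 0;1 0 0 0 0 0 0;1 0 0 0 0 0 0"

```text
t: 16.6
eef_pos: [0.7429, -0.0419, 0.1615]
tool_rot: [0.0, 0.997, -0.072, -0.002]
contact_force: [0.6, 0.3, 0.7]
gripper_width: -0.002
```

```bash
python3 - <<'E'
from crop import *
from cf import cs
cs();p=crop('side','g11s.png',(230,70,350,220),5)
E
```

```text
t 16.6 pos [ 0.7429 -0.0419  0.1615] q [ 1.000e-04  9.974e-01 -7.240e-02 -2.100e-03] F [0.6 0.3 0.7] w -0.002
j [-0.293  0.665  0.432  1.423 -0.291  1.122  0.041]
x axis yaw -0.1448 z [-0.004  0.    -1.   ]
case tip [ 0.1156 -0.0647  0.1615] true z 0.1885
```

View pics/g11s.png

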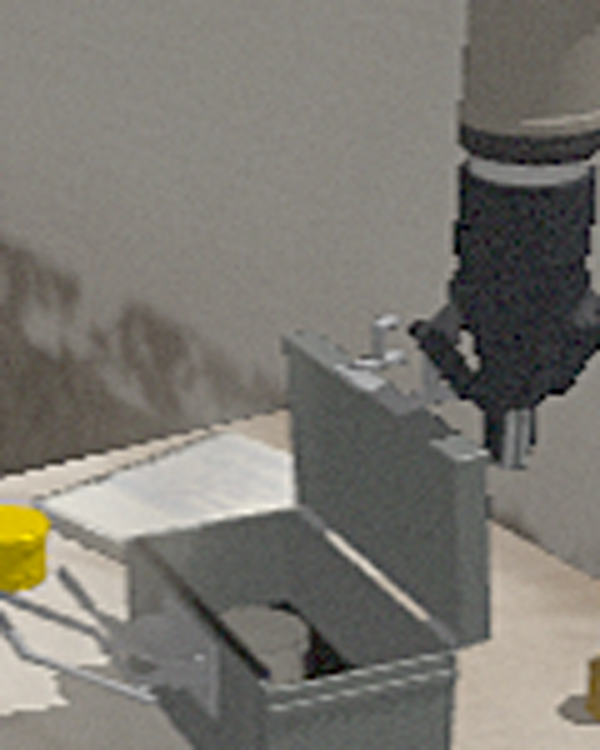

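Request:
apply_moves:
  moves: "1 0 0 -0.1 0 0 0;1 -0.08 0 0 0 0 0;1 -0.08 0 0 0 0 0;1 -0.111 0 -0.01 0 0 0;1 -0.111 0 -0.01 0 0 0;1 -0.11 0 0.02 0 0 0;1 -0.11 0 0.02 0 0 0;1 -0.101 0 0.047 0 0 0;1 -0.101 0 0.047 0 0 0;1 0 0 0 0 0 0"

```text
t: 17.48
eef_pos: [0.6491, -0.0281, 0.1648]
tool_rot: [-0.001, 0.997, -0.073, 0.002]
contact_force: [0.0, 0.5, 0.4]
gripper_width: 0.001
```

```bash
python3 - <<'E'
from crop import *
from cf import cs
cs();p=crop('side','g12s.png',(230,70,350,220),5)
E
```

```text
t 17.48 pos [ 0.6491 -0.0281  0.1648] q [-8.000e-04  9.973e-01 -7.290e-02  2.000e-03] F [0.  0.5 0.4] w 0.001
j [-0.372  0.5    0.447  1.686 -0.249  1.007  0.014]
x axis yaw -0.1459 z [ 0.004  0.001 -1.   ]
case tip [ 0.0208 -0.0647  0.1648] true z 0.1918
```

View pics/g12s.png

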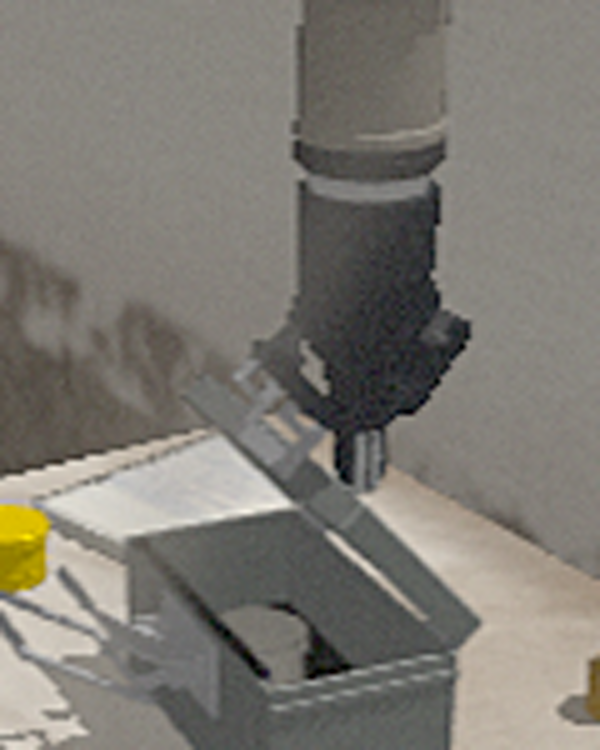

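Request:
apply_moves:
  moves: "1 -0.085 0 0.072 0 0 0;1 -0.085 0 0.072 0 0 0;1 -0.064 0 0.091 0 0 0;1 -0.064 0 0.091 0 0 0;1 -0.033 0 0.083 0 0 0;1 -0.03 0 0.07 0 0 0;1 0 0 0 0 0 0;1 0 0 0 0 0 0"

```text
t: 18.2
eef_pos: [0.6063, -0.022, 0.104]
tool_rot: [0.0, 0.997, -0.073, -0.0]
contact_force: [0.2, 0.0, -0.5]
gripper_width: 0.001
```

```bash
python3 - <<'E'
from crop import *
from cf import cs
cs();p=crop('side','g13s.png',(230,70,350,220),5)
E
```

```text
t 18.2 pos [ 0.6063 -0.022   0.104 ] q [ 1.000e-04  9.973e-01 -7.300e-02 -0.000e+00] F [ 0.2  0.  -0.5] w 0.001
j [-0.383  0.506  0.423  1.837 -0.267  0.855  0.024]
x axis yaw -0.1461 z [-0. -0. -1.]
case tip [-0.0224 -0.065   0.104 ] true z 0.131
```

View pics/g13s.png

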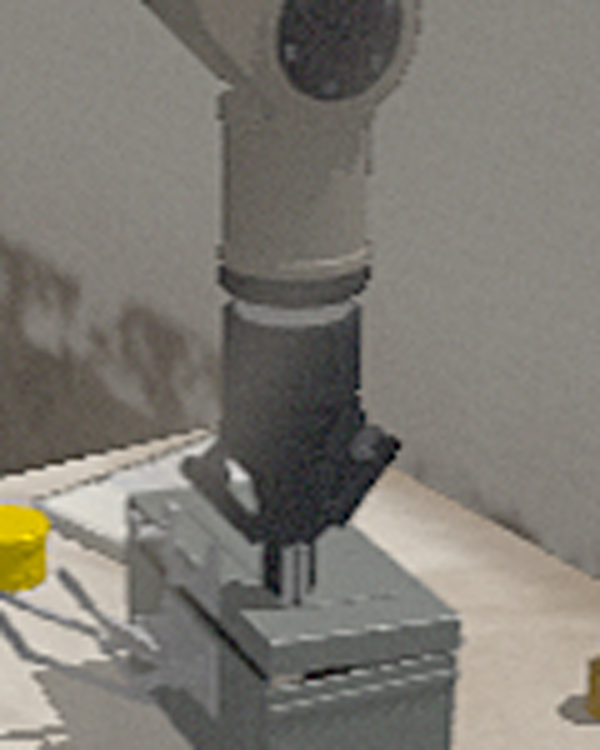

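Request:
apply_moves:
  moves: "1 0 0 0.015 0 0 0;1 0 0 0.015 0 0 0;1 0 0 0 0 0 0;1 0 0 0 0 0 0"

```text
t: 18.58
eef_pos: [0.6066, -0.022, 0.1008]
tool_rot: [-0.0, 0.997, -0.073, 0.001]
contact_force: [-0.3, -0.0, 2.5]
gripper_width: 0.0
```

Request:
apply_moves:
  moves: "1 0 0 0.01 0 0 0;1 0 0 0.01 0 0 0;1 0 0 0 0 0 0;1 0 0 0 0 0 0"

```text
t: 18.92
eef_pos: [0.6064, -0.022, 0.0997]
tool_rot: [-0.0, 0.997, -0.073, 0.0]
contact_force: [-4.6, 0.2, 15.3]
gripper_width: 0.004
```

Request:
apply_moves:
  moves: "1 0 0 -0.1 0 0 0;1 0 0 -0.3 0 0 0;1 0 0 -0.3 0 0 0;1 0 0.34 -0.2 0 0 0;1 0 0.34 0 0 0 0;1 0 0.34 0 0 0 0;1 0 0.34 0 0 0 0;1 0 0 0 0 0 0;1 0 0 0 0 0 0"

```text
t: 19.67
eef_pos: [0.5817, -0.1823, 0.2036]
tool_rot: [0.001, 0.997, -0.076, 0.0]
contact_force: [0.5, 0.2, -0.7]
gripper_width: 0.001
```

```bash
cat > f3.py <<'E'
from ov import *
import sys
a=shot('side');b=shot('top')
tag=sys.argv[1]; lid=float(sys.argv[2])
st()
c=(.638,.039,-.147);T=Tcase(*c)
for n in ['bail_bar','bail_pivot','keeper_seat','lever_pivot','lever_tip','lid_edge']:
    ra=nets.spot_point(a,n);rb=nets.spot_point(b,n)
    if ra and rb:
        X=tri([a,b],[ra[0]['location'],rb[0]['location']]); print(n,np.round(ra[0]['location'],1),np.round(rb[0]['location'],1),round(ra[0]['score'],2),round(rb[0]['score'],2),'case',(np.linalg.inv(T)@np.r_[X,1])[:3].round(4))
    else: print(n,len(ra),len(rb))
v=[*c,1.8,0,lid]
overlay(b,v,tag+'t.png',(205,120,305,240),5); overlay(a,v,tag+'s.png',(215,140,335,240),6)
E
python3 f3.py h1 0.05
```

```text
t 19.77 pos [ 0.583  -0.1777  0.203 ] q [-4.000e-04  9.973e-01 -7.280e-02 -1.000e-04] F [ 0.1 -0.3 -0. ] w -0.001
j [-0.189  0.402  0.508  1.748 -0.222  1.05   0.25 ]
bail_bar [229.4 191.9] [245.  225.3] 0.76 0.8 case [-0.1747 -0.0068  0.125 ]
bail_pivot [254.6 200.4] [247.5 198. ] 0.55 0.52 case [-0.0941 -0.0003  0.0769]
keeper_seat [262.6 180.2] [250.8 186.2] 0.84 0.6 case [-0.0684 -0.0058  0.1413]
lever_pivot [261.6 199.6] [249.6 193.5] 0.8 0.65 case [-0.0772 -0.0055  0.078 ]
lever_tip [249.7 187.1] [245.9 205.5] 0.69 0.63 case [-0.1154 -0.0023  0.1256]
lid_edge 1 0
```

View pics/h1s.png

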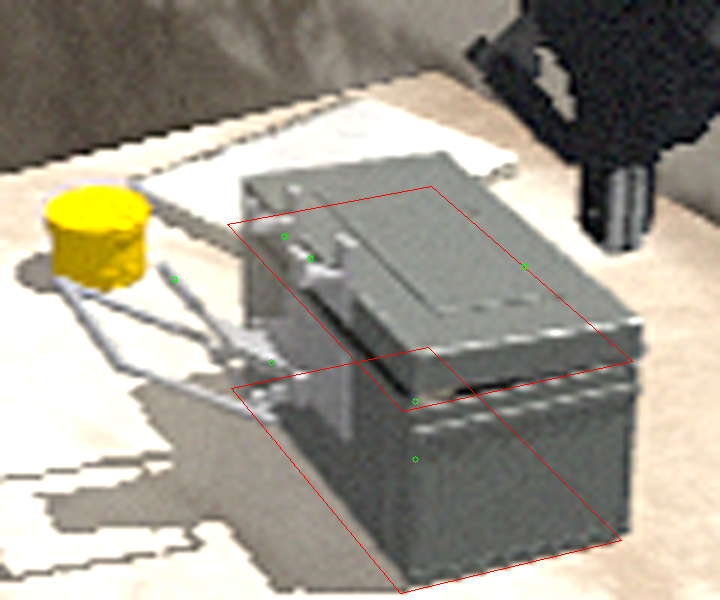

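View pics/h1t.png

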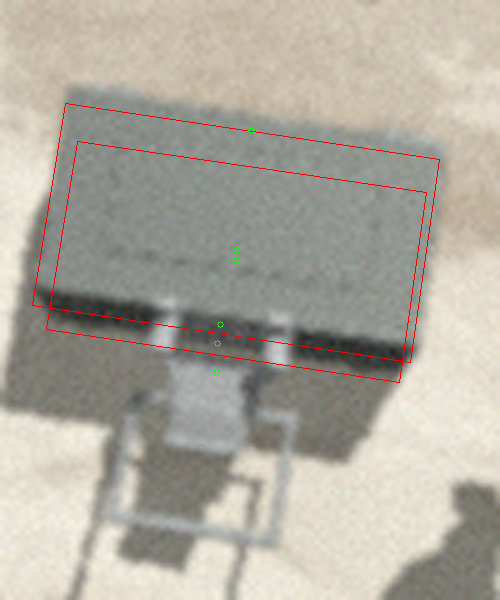

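Request:
apply_moves:
  moves: "0.06 -0.18 -0.259 0 0 0 0;0.06 -0.18 -0.259 0 0 0 0;0.06 -0.18 -0.259 0 0 0 0;0.06 -0.18 -0.259 0 0 0 0;0.06 -0.18 -0.259 0 0 0 0;0.06 -0.18 -0.259 0 0 0 0;0.06 -0.18 -0.259 0 0 0 0;0.06 0 0 0.3 0 0 0;0.06 0 0 0.3 0 0 0;0.06 0 0 0 0 0 0;0.06 0 0 0 0 0 0"

```text
t: 21.28
eef_pos: [0.4637, 0.0581, 0.1305]
tool_rot: [0.001, 0.997, -0.073, -0.002]
contact_force: [1.0, -0.7, 0.5]
gripper_width: 0.472
```

```bash
python3 - <<'E'
from crop import *
from cf import cs
cs((.64,.034,-.147));p=crop('side','g14s.png',(190,120,310,230),6);b=crop('top','g14t.png',(200,150,300,250),6)
E
```

```text
t 21.28 pos [0.4637 0.0581 0.1305] q [ 0.001   0.9973 -0.0733 -0.0018] F [ 1.  -0.7  0.5] w 0.472
j [-0.606  0.243  0.403  2.13  -0.131  0.795 -0.268]
x axis yaw -0.1467 z [-0.004 -0.002 -1.   ]
case tip [-0.1779 -0.002   0.1305] true z 0.1575
```

View pics/g14s.png

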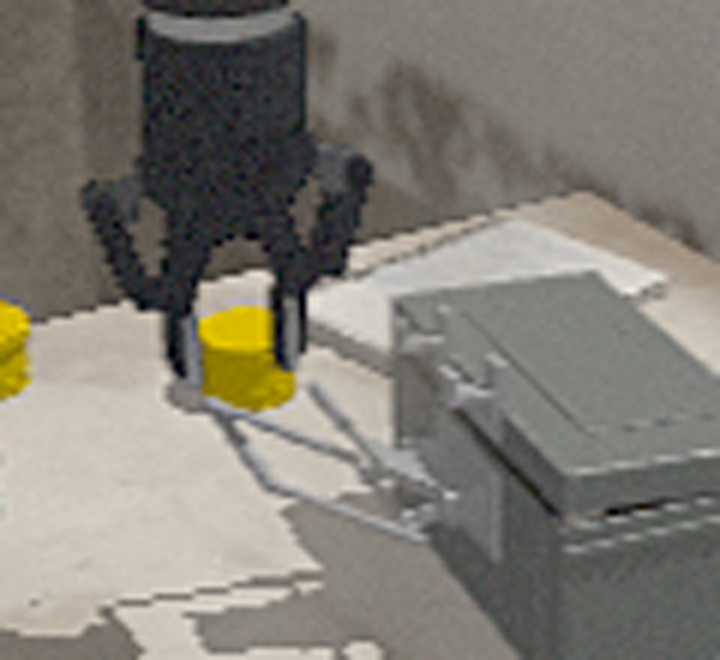

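View pics/g14t.png

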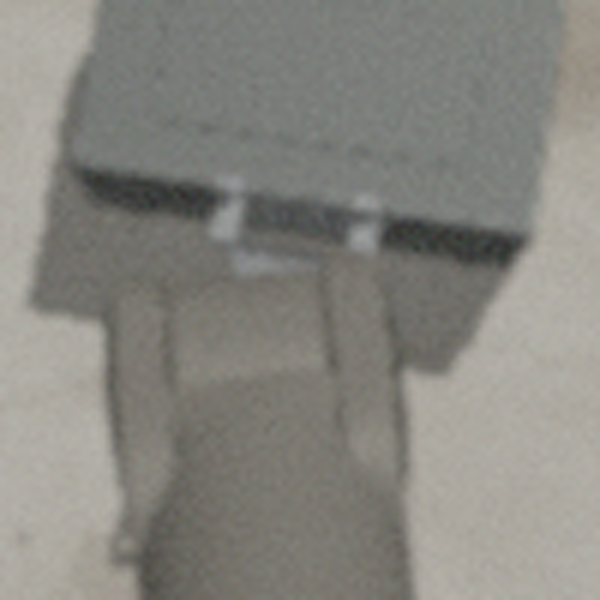

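Request:
apply_moves:
  moves: "0.06 0 0 0.17 0 0 0;0.06 0 0 0.15 0 0 0;0.06 0 0 0.06 0 0 0;0.06 0 0 0 0 0 0;0.06 0 0 0 0 0 0"

```text
t: 21.8
eef_pos: [0.4659, 0.0586, 0.0866]
tool_rot: [-0.0, 0.997, -0.073, 0.001]
contact_force: [-0.2, -0.2, -0.5]
gripper_width: 0.468
```

```bash
python3 - <<'E'
from crop import *
from cf import cs
cs((.64,.034,-.147));p=crop('side','g15s.png',(190,140,290,230),7)
E
```

```text
t 21.8 pos [0.4659 0.0586 0.0866] q [-2.000e-04  9.973e-01 -7.340e-02  6.000e-04] F [-0.2 -0.2 -0.5] w 0.468
j [-0.577  0.32   0.378  2.163 -0.185  0.687 -0.219]
x axis yaw -0.1469 z [ 0.001  0.    -1.   ]
case tip [-0.1758 -0.0012  0.0866] true z 0.1136
```

View pics/g15s.png

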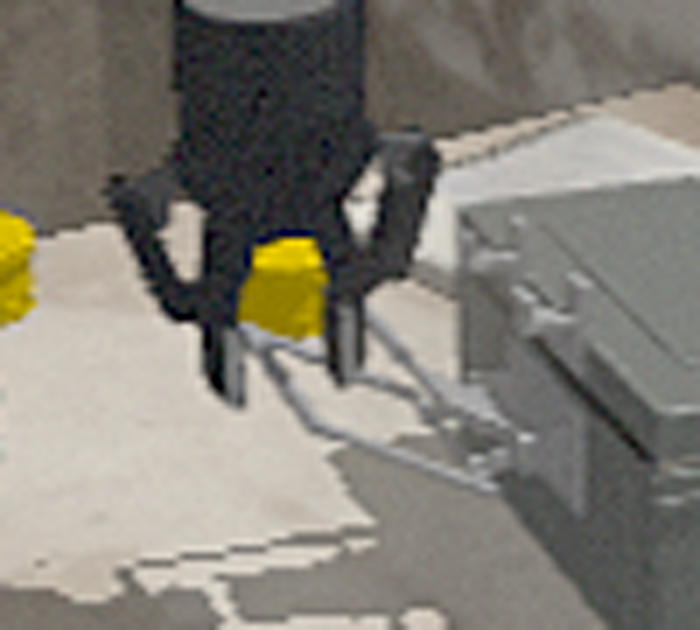

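Request:
apply_moves:
  moves: "1 0 0 0 0 0 0;1 0 0 0 0 0 0;1 0 0 0 0 0 0;1 0 0 0 0 0 0;1 0 0 0 0 0 0"
  force: 40

```text
t: 22.27
eef_pos: [0.4655, 0.0588, 0.0858]
tool_rot: [-0.0, 0.997, -0.073, 0.001]
contact_force: [0.1, -0.6, -0.4]
gripper_width: 0.071
```

```bash
python3 - <<'E'
from crop import *
from cf import cs
cs((.64,.034,-.147));p=crop('side','g16s.png',(190,140,290,230),7)
E
```

```text
t 22.27 pos [0.4655 0.0588 0.0858] q [-2.000e-04  9.973e-01 -7.300e-02  5.000e-04] F [ 0.1 -0.6 -0.4] w 0.071
j [-0.577  0.321  0.378  2.164 -0.185  0.685 -0.219]
x axis yaw -0.1462 z [ 0.001  0.    -1.   ]
case tip [-0.1763 -0.001   0.0858] true z 0.1128
```

View pics/g16s.png

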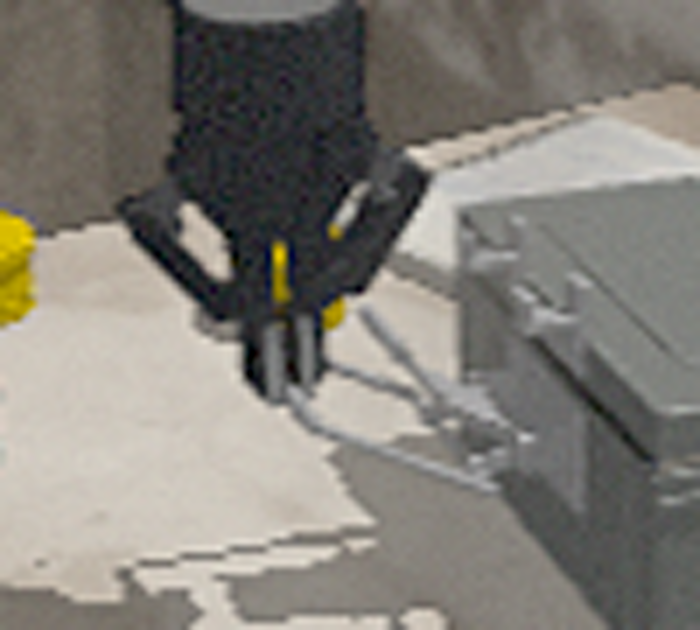

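Request:
apply_moves:
  moves: "1 0.065 0 -0.077 0 0 0;1 0.065 0 -0.077 0 0 0;1 0.079 0 -0.052 0 0 0;1 0.079 0 -0.052 0 0 0;1 0.092 0 -0.034 0 0 0;1 0.092 0 -0.034 0 0 0;1 0.092 0 -0.022 0 0 0;1 0.092 0 -0.022 0 0 0;1 0 0 0 0 0 0;1 0 0 0 0 0 0"

```text
t: 23.15
eef_pos: [0.5434, 0.0469, 0.1299]
tool_rot: [0.0, 0.997, -0.073, 0.0]
contact_force: [-0.5, -1.5, 2.0]
gripper_width: 0.065
```

```bash
python3 - <<'E'
from crop import *
from cf import cs
cs((.64,.034,-.147));p=crop('side','g17s.png',(210,130,310,220),7)
E
```

```text
t 23.15 pos [0.5434 0.0469 0.1299] q [ 2.000e-04  9.973e-01 -7.320e-02  4.000e-04] F [-0.5 -1.5  2. ] w 0.065
j [-0.521  0.37   0.399  1.962 -0.188  0.845 -0.167]
x axis yaw -0.1466 z [ 0.001 -0.    -1.   ]
case tip [-0.0974 -0.0014  0.1299] true z 0.1569
```

View pics/g17s.png

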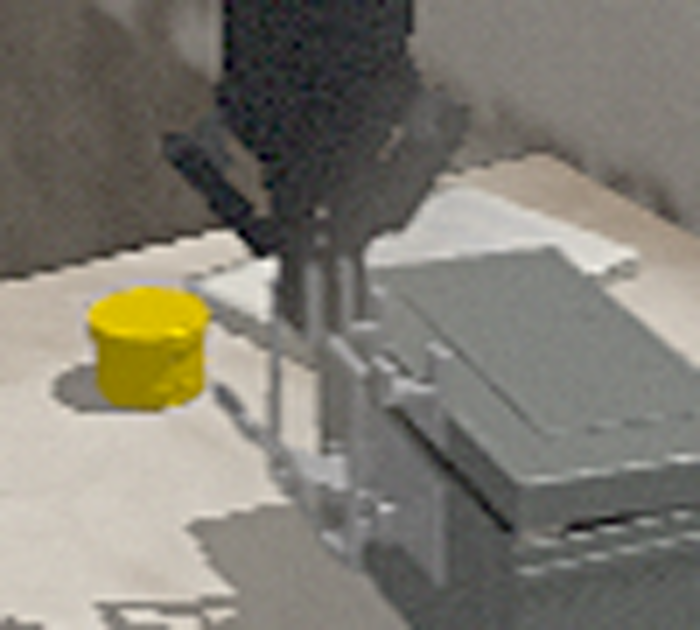

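```bash
cat > lp.py <<'E'
from fit import *
def seatpts(lid,c=(.64,.034,-.147)):
    T=Tcase(*c); h=np.array([.06,0,.1005]); cc,s=np.cos(lid),np.sin(lid)
    L=lambda px,py,pz:(T@np.r_[h+np.array([px*cc+pz*s,py,-px*s+pz*cc]),1])[:3]
    out={}
    for y in (-.032,.032):
        out['seat%+.3f'%y]=L(-.134,y,.036); out['liptop%+.3f'%y]=L(-.134-.0115,y,.043); out['backtop%+.3f'%y]=L(-.125,y,.046)
    return out,T
if __name__=='__main__':
    p=shot('side'); o,T=seatpts(.05)
    for k,X in o.items(): print(k,((proj(p,X)[0]-[210,130])*7).round(),X.round(3))
    for z in (.155,.16,.165,.17):
        for y in (-.046,0,.046):
            X=(T@[-.0974,y,z,1])[:3]; print(z,y,((proj(p,X)[0]-[210,130])*7).round())
E
python3 lp.py
```

```text
seat-0.032 [404. 376.] [0.564 0.013 0.143]
liptop-0.032 [379. 365.] [0.553 0.015 0.151]
backtop-0.032 [426. 351.] [0.573 0.012 0.153]
seat+0.032 [345. 316.] [0.573 0.076 0.143]
liptop+0.032 [320. 304.] [0.562 0.078 0.151]
backtop+0.032 [365. 291.] [0.583 0.075 0.153]
0.155 -0.046 [360. 375.]
0.155 0 [317. 330.]
0.155 0.046 [277. 288.]
0.16 -0.046 [360. 364.]
0.16 0 [317. 319.]
0.16 0.046 [277. 277.]
0.165 -0.046 [359. 353.]
0.165 0 [316. 308.]
0.165 0.046 [276. 266.]
0.17 -0.046 [359. 341.]
0.17 0 [316. 297.]
0.17 0.046 [276. 256.]
```

Request:
apply_moves:
  moves: "1 0 0 -0.055 0 0 0;1 0.07 0 0 0 0 0;1 0.07 0 0 0 0 0;1 0.07 0 0 0 0 0;1 0 0 0 0 0 0;1 0 0 0 0 0 0"

```text
t: 23.75
eef_pos: [0.5691, 0.0431, 0.1366]
tool_rot: [0.0, 0.997, -0.073, 0.001]
contact_force: [-0.4, -1.3, 0.1]
gripper_width: 0.059
```

```bash
python3 - <<'E'
from crop import *
from cf import cs
cs((.64,.034,-.147));p=crop('side','g18s.png',(235,140,305,215),10)
from lp import seatpts
o,T=seatpts(.05)
for k,X in o.items(): print(k,((proj(p,X)[0]-[235,140])*10).round())
for z in (.16,.165,.17):
        for y in (-.046,0,.046):
            X=(T@[-.073,y,z,1])[:3]; print(z,y,((proj(p,X)[0]-[235,140])*10).round())
E
```

```text
t 23.75 pos [0.5691 0.0431 0.1366] q [ 2.000e-04  9.973e-01 -7.330e-02  8.000e-04] F [-0.4 -1.3  0.1] w 0.059
j [-0.499  0.401  0.401  1.899 -0.198  0.879 -0.147]
x axis yaw -0.1467 z [ 0.002 -0.001 -1.   ]
case tip [-0.0715 -0.0014  0.1366] true z 0.1636
seat-0.032 [328. 438.]
liptop-0.032 [291. 421.]
backtop-0.032 [358. 402.]
seat+0.032 [243. 351.]
liptop+0.032 [208. 334.]
backtop+0.032 [272. 316.]
0.16 -0.046 [344. 405.]
0.16 0 [281. 342.]
0.16 0.046 [221. 282.]
0.165 -0.046 [344. 389.]
0.165 0 [281. 326.]
0.165 0.046 [221. 267.]
0.17 -0.046 [344. 372.]
0.17 0 [280. 310.]
0.17 0.046 [221. 252.]
```

View pics/g18s.png

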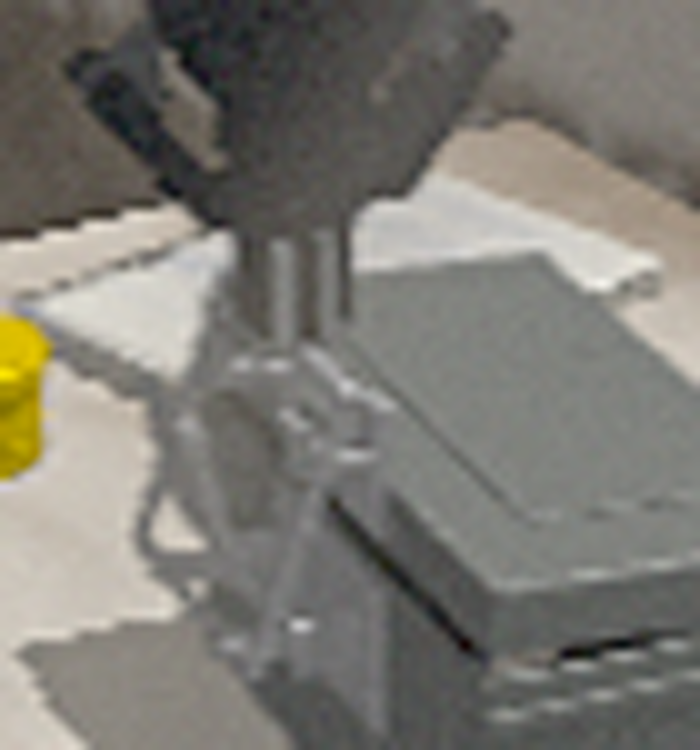

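Request:
apply_moves:
  moves: "0.6 0 0 0 0 0 0;0.6 0 0 0 0 0 0;0.6 0 0 0.06 0 0 0;0.6 0 0 0 0 0 0;1 0 0 0 0 0 0;1 0 0 0 0 0 0;1 0 0 0 0 0 0;1 0 0 0 0 0 0"

```text
t: 24.47
eef_pos: [0.5673, 0.0439, 0.1289]
tool_rot: [-0.0, 0.997, -0.073, -0.0]
contact_force: [-0.2, -0.2, -3.4]
gripper_width: 0.071
```

```bash
python3 - <<'E'
from crop import *
from cf import cs
cs((.64,.034,-.147));p=crop('side','g19s.png',(235,140,305,215),10);b=crop('top','g19t.png',(205,140,305,240),6)
E
```

```text
t 24.47 pos [0.5673 0.0439 0.1289] q [-1.000e-04  9.973e-01 -7.290e-02 -4.000e-04] F [-0.2 -0.2 -3.4] w 0.071
j [-0.497  0.409  0.396  1.907 -0.204  0.865 -0.143]
x axis yaw -0.1459 z [-0.001  0.    -1.   ]
case tip [-0.0733 -0.0009  0.1289] true z 0.1559
```

View pics/g19s.png

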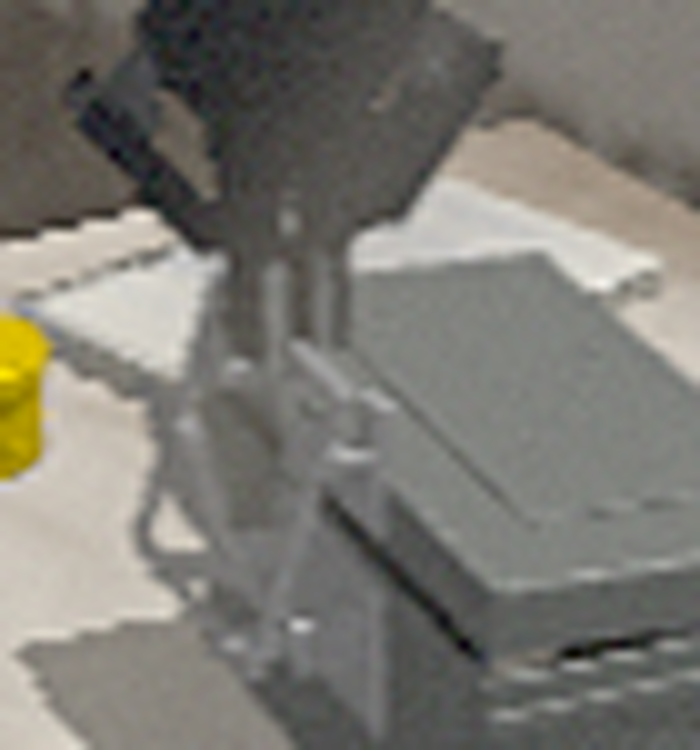

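Request:
apply_moves:
  moves: "1 0 0 0.04 0 0 0;1 0 0 0.04 0 0 0;1 0 0 0.04 0 0 0;1 0 0 0.02 0 0 0;1 0 0 0 0 0 0;1 0 0 0 0 0 0"

```text
t: 25.07
eef_pos: [0.5682, 0.0437, 0.1125]
tool_rot: [-0.0, 0.997, -0.073, 0.0]
contact_force: [1.5, 1.2, 2.9]
gripper_width: 0.07
```

```bash
python3 - <<'E'
from crop import *
from cf import cs
cs((.64,.034,-.147));p=crop('side','g20s.png',(235,140,305,215),10)
E
```

```text
t 25.07 pos [0.5682 0.0437 0.1125] q [-1.000e-04  9.973e-01 -7.300e-02  3.000e-04] F [1.5 1.2 2.9] w 0.07
j [-0.488  0.432  0.388  1.918 -0.216  0.831 -0.132]
x axis yaw -0.1461 z [ 0.001  0.    -1.   ]
case tip [-0.0724 -0.0009  0.1125] true z 0.1395
```

View pics/g20s.png

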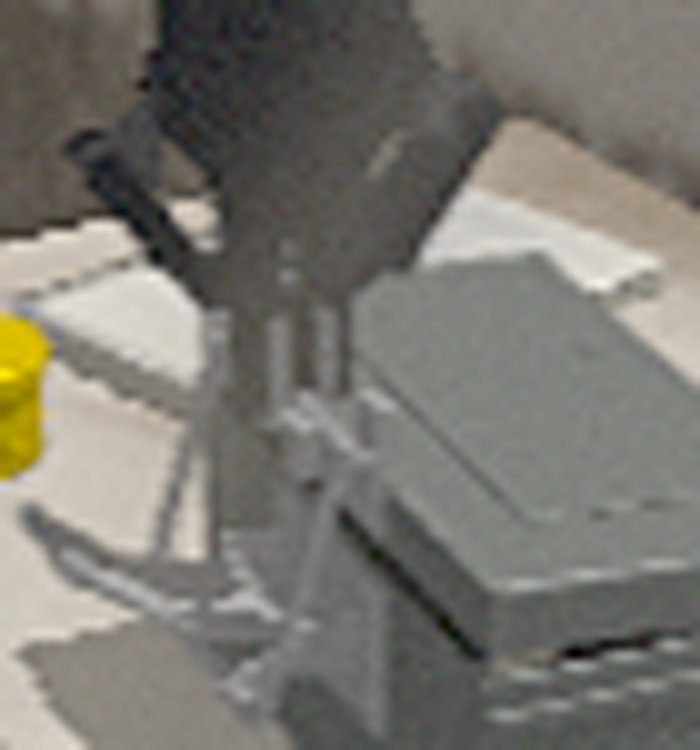

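Request:
apply_moves:
  moves: "1 0 0 0.012 0 0 0;1 0 0 0.012 0 0 0;1 0 0 0 0 0 0;1 0 0 0 0 0 0"

```text
t: 25.45
eef_pos: [0.5686, 0.0436, 0.1101]
tool_rot: [-0.0, 0.997, -0.073, 0.001]
contact_force: [2.8, 1.3, 4.6]
gripper_width: 0.073
```

Request:
apply_moves:
  moves: "1 0 0 0.012 0 0 0;1 0 0 0.012 0 0 0;1 0 0 0 0 0 0;1 0 0 0 0 0 0"

```text
t: 25.78
eef_pos: [0.5691, 0.0437, 0.108]
tool_rot: [-0.0, 0.997, -0.073, 0.001]
contact_force: [1.4, 1.1, 10.8]
gripper_width: 0.069
```

```bash
python3 - <<'E'
from crop import *
from cf import cs
cs((.64,.034,-.147));p=crop('side','g21s.png',(235,140,305,215),10)
E
```

```text
t 25.78 pos [0.5691 0.0437 0.108 ] q [-4.000e-04  9.973e-01 -7.300e-02  1.300e-03] F [ 1.4  1.1 10.8] w 0.069
j [-0.486  0.438  0.385  1.921 -0.22   0.82  -0.129]
x axis yaw -0.1462 z [ 0.003  0.001 -1.   ]
case tip [-0.0716 -0.0008  0.108 ] true z 0.135
```

View pics/g21s.png

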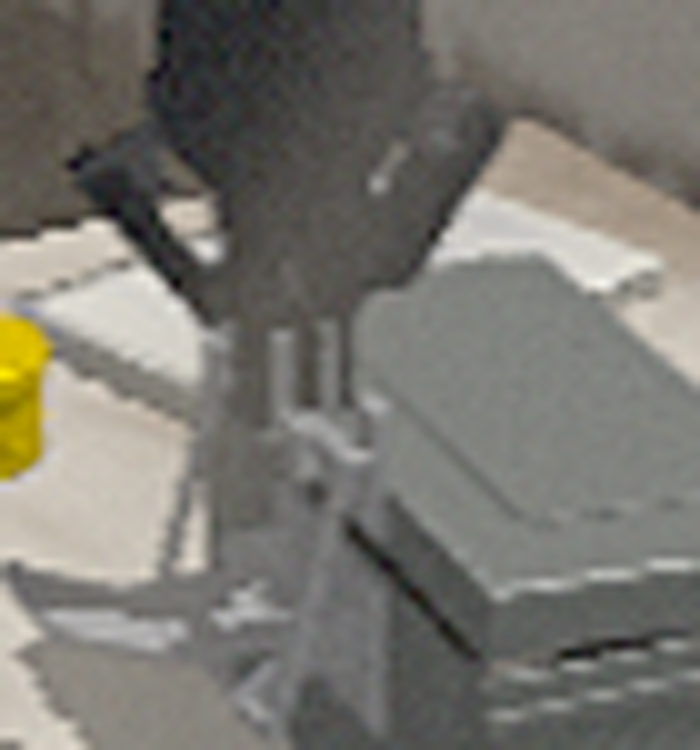

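Request:
apply_moves:
  moves: "1 0 0 0.012 0 0 0;1 0 0 0 0 0 0;1 0 0 0 0 0 0;1 0 0 0 0 0 0"

```text
t: 26.17
eef_pos: [0.5694, 0.0437, 0.1073]
tool_rot: [-0.001, 0.997, -0.073, 0.002]
contact_force: [-0.1, 0.7, 15.6]
gripper_width: 0.07
```

Request:
apply_moves:
  moves: "1 0 0 -0.012 0 0 0;0.5 0 0 0 0 0 0;0.5 0 0 0 0 0 0;0.5 0 0 0 0 0 0;0.5 0 0 -0.1 0 0 0;0.5 0 0 -0.25 0 0 0;0.5 0 0 -0.3 0 0 0;0.5 0 0 -0.3 0 0 0;0.5 0 0 0 0 0 0"

```text
t: 26.92
eef_pos: [0.5716, 0.0434, 0.2282]
tool_rot: [-0.002, 0.997, -0.073, 0.005]
contact_force: [0.5, -0.3, -0.0]
gripper_width: 0.252
```

```bash
python3 - <<'E'
from crop import *
from cf import cs
cs((.64,.034,-.147));p=crop('side','g22s.png',(225,140,305,215),9)
from lp import seatpts
o,T=seatpts(.05)
for k,X in o.items(): print(k,((proj(p,X)[0]-[225,140])*9).round())
b=shot('top')
for n in ['bail_bar','keeper_seat','lever_tip']:
    for q in (p,b): print(n,[(np.round(r['location'],1),round(r['score'],2)) for r in nets.spot_point(q,n)[:2]])
E
```

```text
t 26.92 pos [0.5716 0.0434 0.2282] q [-0.0016  0.9973 -0.0735  0.0051] F [ 0.5 -0.3 -0. ] w 0.252
j [-0.535  0.294  0.435  1.81  -0.142  1.057 -0.194]
x axis yaw -0.1471 z [ 0.01   0.002 -1.   ]
case tip [-0.069  -0.0008  0.2282] true z 0.2552
seat-0.032 [385. 394.]
liptop-0.032 [352. 379.]
backtop-0.032 [412. 362.]
seat+0.032 [308. 316.]
liptop+0.032 [277. 301.]
backtop+0.032 [335. 285.]
bail_bar [(array([259.5, 181.2]), 0.56)]
bail_bar []
keeper_seat [(array([263.1, 179. ]), 0.74)]
keeper_seat []
lever_tip [(array([240.1, 199.6]), 0.95)]
lever_tip []
```

View pics/g22s.png

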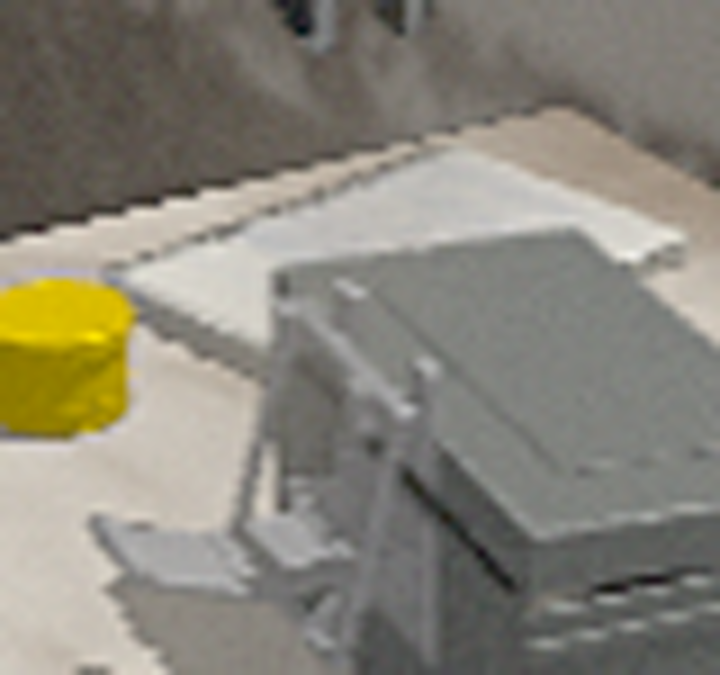

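```bash
python3 - <<'E'
from fit import *
p=shot('side'); c=(.64,.034,-.147);T=Tcase(*c);Ti=np.linalg.inv(T)
def plane(uv):
    o,d=ray(p,uv); o=(Ti@np.r_[o,1])[:3]; d=Ti[:3,:3]@d; t=-o[1]/d[1]; return o+t*d
for uv in [(240.1,199.6),(225+115/9,140+550/9)]: print(plane(uv).round(4))
for lv in (.9,1.0,1.1,1.2,1.3):
    P,_=pts([*c,lv,0,.05]); print(lv,(Ti@np.r_[P['lever_tip'],1])[:3].round(4),proj(p,P['lever_tip']).round(1))
E
```

```text
[-0.1462  0.      0.0921]
[-0.1536  0.      0.0887]
0.9 [-0.1549  0.      0.0713] [[237.6 206.4]]
1.0 [-0.1549  0.      0.0788] [[237.5 204.2]]
1.1 [-0.1542 -0.      0.0862] [[237.6 201.9]]
1.2 [-0.1527  0.      0.0936] [[238.  199.6]]
1.3 [-0.1504  0.      0.1008] [[238.6 197.2]]
```

Request:
apply_moves:
  moves: "1 0 0 0 0 0 -1;1 0 0 0 0 0 -1;1 0 0 0 0 0 -1;1 0 0 0 0 0 -1;1 0 0 0 0 0 -1;1 0 0 0 0 0 -1;1 0 0 0 0 0 -1;1 0 0 0 0 0 -1;1 0 0 0 0 0 -1;1 0 0 0 0 0 -1;1 0 0 0 0 0 -1;1 0 0 0 0 0 -1"

```text
t: 28.37
eef_pos: [0.5675, 0.0435, 0.2201]
tool_rot: [-0.0, 0.94, 0.341, -0.001]
contact_force: [-0.4, 0.4, -0.7]
gripper_width: 0.001
```

Request:
apply_moves:
  moves: "1 0 0 0 0 0 -1;1 0 0 0 0 0 -1;1 0 0 0 0 0 -1;1 0 0 0 0 0 -1;1 0 0 0 0 0 -1;1 0 0 0 0 0 -1;1 0 0 0 0 0 -1;1 0 0 0 0 0 -1;1 0 0 0 0 0 -1;1 0 0 0 0 0 -1;1 0 0 0 0 0 -0.5;1 0 0 0 0 0 0"

```text
t: 29.37
eef_pos: [0.5675, 0.0434, 0.2201]
tool_rot: [-0.0, 0.757, 0.654, -0.001]
contact_force: [0.4, 0.3, -0.4]
gripper_width: 0.003
```

Request:
apply_moves:
  moves: "1 0 -0.253 0 0 0 0;1 0 -0.253 0 0 0 0;1 0 -0.253 0 0 0 0;1 0 0 0 -1 0 0;1 0 0 0 -1 0 0;1 0 0 0 -1 0 0;1 0 0 0 -1 0 0;1 0 0 0 -1 0 0;1 0 0 0 0 0 0;1 0 0 0 0 0 0"

```text
t: 30.2
eef_pos: [0.4768, 0.0569, 0.2205]
tool_rot: [0.131, 0.745, 0.644, 0.113]
contact_force: [0.8, -0.3, 0.3]
gripper_width: 0.004
```

```bash
python3 - <<'E'
from crop import *
from cf import cs
cs((.64,.034,-.147));p=crop('side','g23s.png',(190,80,310,220),5)
E
```

```text
t 30.2 pos [0.4768 0.0569 0.2205] q [0.1307 0.7454 0.6439 0.1129] F [ 0.8 -0.3  0.3] w 0.004
j [-0.443 -0.048  0.065  2.241  0.285  0.664  0.847]
x axis yaw 1.4249 z [ 0.337 -0.05  -0.94 ]
case tip [-0.1648 -0.0013  0.2205] true z 0.2475
```

View pics/g23s.png

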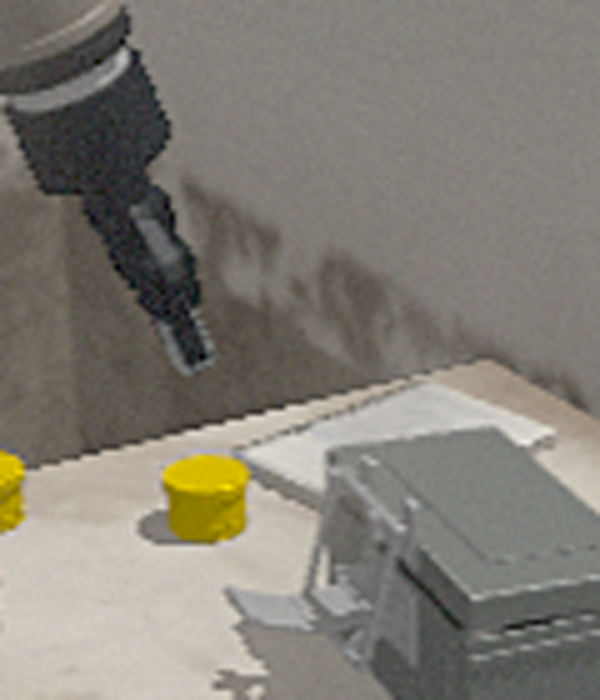

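```bash
python3 - <<'E'
from cf import *
p=shot('side');s,d=cs((.64,.034,-.147));e=np.array(s['eef_pos']);M=R.from_quat(np.roll(s['tool_rot'],-1)).as_matrix()
for n,X in (('vert',e+[0,0,.027]),('tool',e-.027*M[:,2])): print(n,(proj(p,X)[0]-[190,80])*5)
E
```

```text
t 30.3 pos [0.4784 0.0569 0.2211] q [0.131  0.7457 0.6434 0.1134] F [ 0.8  0.6 -0.9] w 0.003
j [-0.442 -0.046  0.065  2.238  0.285  0.664  0.848]
x axis yaw 1.4238 z [ 0.338 -0.049 -0.94 ]
case tip [-0.1632 -0.001   0.2211] true z 0.2481
vert [212.15720441 353.4035589 ]
tool [196.31178429 358.79110891]
```

Request:
apply_moves:
  moves: "1 0 -0.053 0.272 0 0 0;1 0 -0.053 0.272 0 0 0;1 0 -0.053 0.272 0 0 0;1 0 -0.053 0.272 0 0 0;1 0 -0.028 0.078 0 0 0;1 0 0 0 0 0 0;1 0 0 0 0 0 0"

```text
t: 30.88
eef_pos: [0.4989, 0.0534, 0.079]
tool_rot: [0.132, 0.746, 0.643, 0.112]
contact_force: [-0.2, 0.5, 0.3]
gripper_width: 0.001
```

```bash
python3 - <<'E'
from crop import *
from cf import cs
cs((.64,.034,-.147));p=crop('side','g24s.png',(190,120,310,230),6)
E
```

```text
t 30.88 pos [0.4989 0.0534 0.079 ] q [0.1315 0.7457 0.6435 0.1125] F [-0.2  0.5  0.3] w 0.001
j [-0.47   0.246  0.138  2.347  0.495  0.273  0.623]
x axis yaw 1.4237 z [ 0.337 -0.051 -0.94 ]
case tip [-0.1424 -0.0015  0.079 ] true z 0.106
```

View pics/g24s.png

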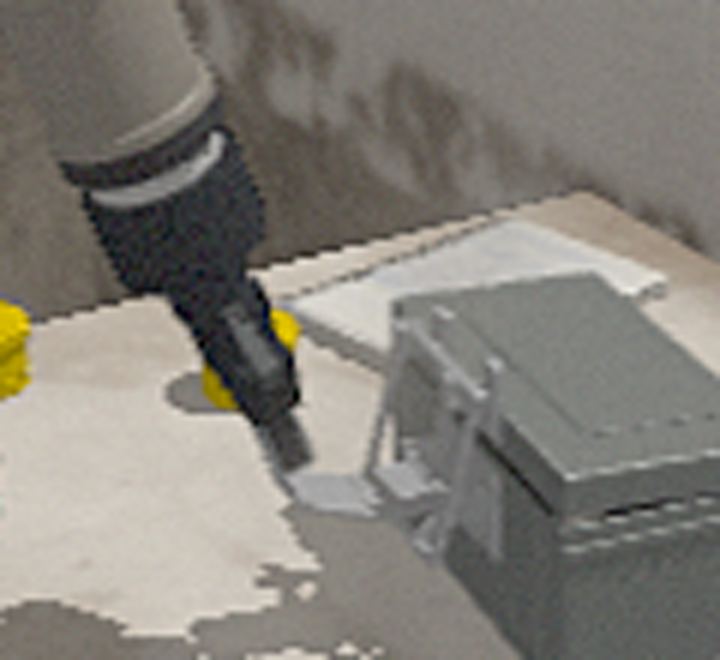

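Request:
apply_moves:
  moves: "1 0 0 0 1 0 0;1 0 0 0 1 0 0;1 0 0 0 1 0 0;1 0 -0.054 0.04 0 0 0;1 0 0 0.045 0 0 0;1 0 -0.018 0.088 0 0 0;1 0 -0.018 0.088 0 0 0;1 0 0 0 0 0 0;1 0 0 0 0 0 0"

```text
t: 31.68
eef_pos: [0.4912, 0.0548, 0.0469]
tool_rot: [0.053, 0.755, 0.652, 0.045]
contact_force: [-0.5, 0.8, -0.2]
gripper_width: -0.0
```

```bash
python3 - <<'E'
from crop import *
from cf import cs
cs((.64,.034,-.147));p=crop('side','g25s.png',(190,120,310,230),6)
E
```

```text
t 31.68 pos [0.4912 0.0548 0.0469] q [0.0528 0.7548 0.6523 0.0452] F [-0.5  0.8 -0.2] w -0.0
j [-0.216  0.357 -0.074  2.214  0.193  0.453  0.973]
x axis yaw 1.4254 z [ 0.137 -0.021 -0.99 ]
case tip [-0.1503 -0.0012  0.0469] true z 0.0739
```

View pics/g25s.png

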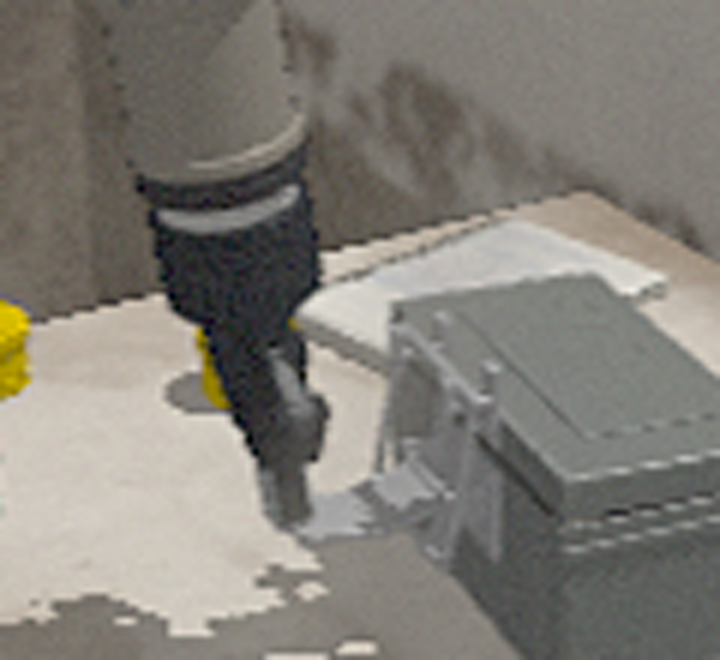

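Request:
apply_moves:
  moves: "1 0 0.035 0.08 0 0 0;1 0 0.01 0.084 0 0 0;1 0 0.016 0.052 0 0 0;1 0 0.016 0.052 0 0 0;1 0 0 0 0 0 0;1 0 0 0 0 0 0"

```text
t: 32.23
eef_pos: [0.5052, 0.0525, 0.0156]
tool_rot: [0.053, 0.755, 0.652, 0.045]
contact_force: [0.3, -0.4, -0.3]
gripper_width: 0.0
```

```bash
python3 - <<'E'
from crop import *
from cf import cs
cs((.64,.034,-.147));p=crop('side','g26s.png',(190,120,310,230),6)
E
```

```text
t 32.23 pos [0.5052 0.0525 0.0156] q [0.0525 0.7551 0.6519 0.045 ] F [ 0.3 -0.4 -0.3] w 0.0
j [-0.217  0.434 -0.058  2.199  0.212  0.391  0.965]
x axis yaw 1.4244 z [ 0.136 -0.021 -0.99 ]
case tip [-0.136  -0.0014  0.0156] true z 0.0426
```

View pics/g26s.png

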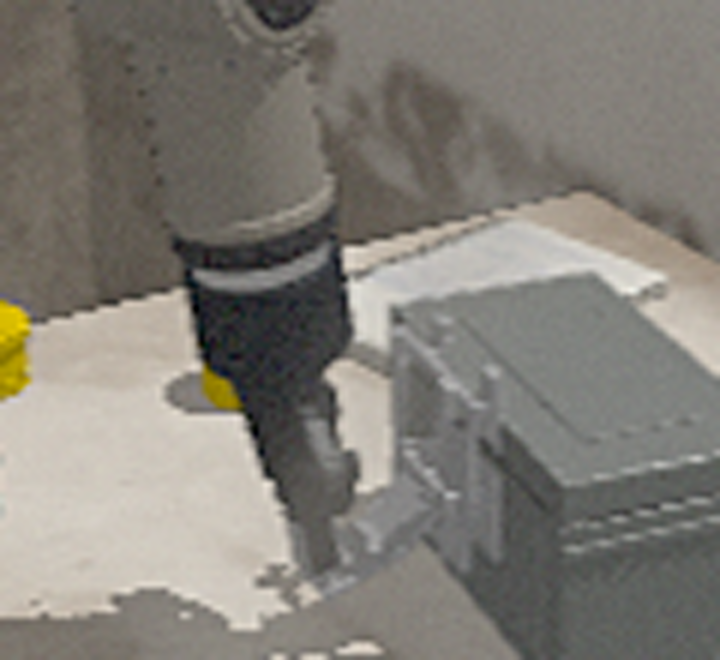

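Request:
apply_moves:
  moves: "1 0 0.025 0.049 0 0 0;1 0 0.025 0.049 0 0 0;1 0 0.051 0.07 0 0 0;1 0 0.043 0.048 0 0 0;1 0 0 0.02 0 0 0;1 0 0 0 0 0 0;1 0 0 0 0 0 0"

```text
t: 32.87
eef_pos: [0.5243, 0.0502, -0.0065]
tool_rot: [0.052, 0.755, 0.652, 0.044]
contact_force: [-29.3, 0.8, 64.8]
gripper_width: 0.004
```

```bash
python3 - <<'E'
from crop import *
from cf import cs
cs((.64,.034,-.147));p=crop('side','g27s.png',(190,120,310,230),6)
E
```

```text
t 32.87 pos [ 0.5243  0.0502 -0.0065] q [0.0523 0.7549 0.6523 0.0443] F [-29.3   0.8  64.8] w 0.004
j [-0.209  0.498 -0.05   2.163  0.221  0.363  0.971]
x axis yaw 1.4251 z [ 0.135 -0.021 -0.991]
case tip [-0.1168 -0.001  -0.0065] true z 0.0205
```

View pics/g27s.png

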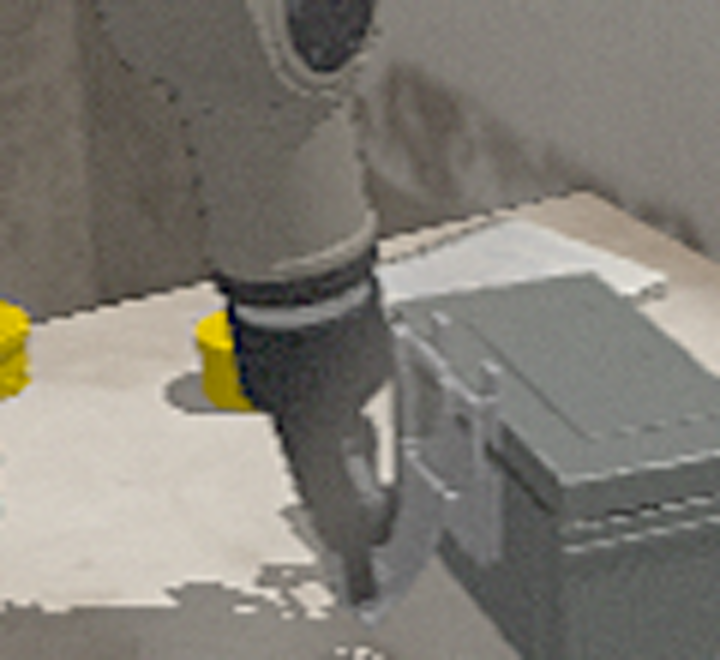

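Pressed against the stop at 65 N by the fingertips, so I back off outwards and upwards right away.

Request:
apply_moves:
  moves: "1 0 -0.04 -0.06 0 0 0;1 0 -0.1 -0.12 0 0 0;1 0 -0.2 -0.2 0 0 0;1 0 -0.2 -0.25 0 0 0;1 0 0 -0.3 0 0 0;1 0 0 -0.3 0 0 0;1 0 0 -0.3 0 0 0;1 0.3 0 0 0 0 0;1 0.3 0 0 0 0 0;1 0.3 0 0 0 0 0;1 0.3 0 0 0 0 0;1 0 0 0 0 0 0"

```text
t: 33.92
eef_pos: [0.4597, 0.2137, 0.1641]
tool_rot: [0.051, 0.752, 0.655, 0.048]
contact_force: [0.3, 0.2, 0.1]
gripper_width: -0.002
```

```bash
sed -i 's/c=(.638,.039,-.147)/c=(.640,.034,-.147)/; s/1.8,0,lid/0.0,0,lid/' f3.py; python3 f3.py h2 0.02; python3 - <<'E'
from crop import *
crop('side','h2z.png',(215,130,335,240),6,.8)
E
```

```text
t 34.02 pos [0.4587 0.2068 0.1629] q [0.0524 0.7541 0.6531 0.0455] F [-0.5 -1.  -0.4] w 0.001
j [-0.43   0.194 -0.207  2.082  0.195  0.779  0.663]
bail_bar [260.5 180.2] [250.3 188.8] 0.63 0.46 case [-0.0782 -0.0011  0.1426]
bail_pivot [262.6 204.3] [249.2 190.5] 0.69 0.67 case [-0.0719  0.0032  0.0587]
keeper_seat [263.8 180.1] [248.1 186.1] 0.95 0.77 case [-0.0682  0.0053  0.1377]
lever_pivot [261.4 197.2] [247.8 193.9] 0.6 0.92 case [-0.0807  0.0034  0.0839]
lever_tip [250.6 219.3] [249.1 207.7] 0.79 0.89 case [-0.1168 -0.0041  0.0204]
lid_edge [265.9 186.8] [250.2 184. ] 0.78 0.8 case [-0.0607  0.0018  0.1162]
```

View pics/h2z.png

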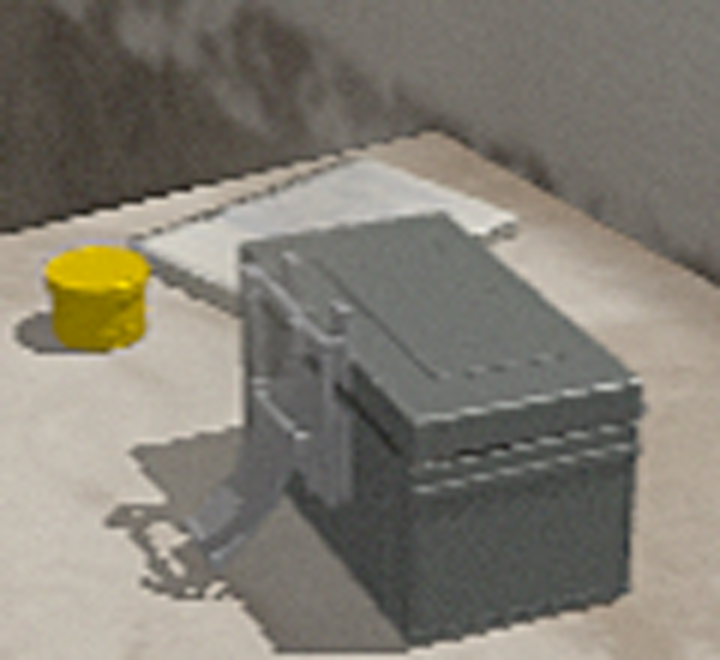

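View pics/h2t.png

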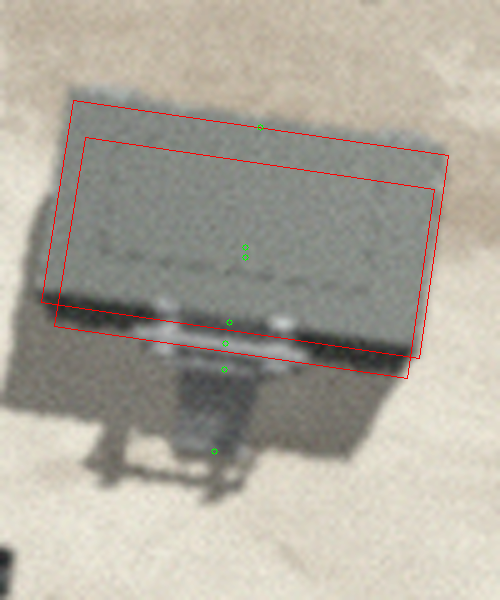

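```bash
python3 - <<'E'
from fit import *
p=shot('side');b=shot('top')
for lv in (0,.05,.1,.2):
    P,_=pts([.64,.034,-.147,lv,0,.02]); print(lv,proj(p,P['lever_tip']).round(1),proj(b,P['lever_tip']).round(1))
for n,uv in (('side',(206,535)),):
    print(215+206/6,130+535/6)
print([ (r['location'],r['score']) for r in nets.spot_point(p,'open_tin_mid')[:2]],[ (r['location'],r['score']) for r in nets.spot_point(b,'open_tin_mid')[:2]])
st()
E
```

```text
0 [[248.  220.9]] [[247.5 209.9]]
0.05 [[247.1 220.5]] [[247.3 210.8]]
0.1 [[246.2 220. ]] [[247.2 211.7]]
0.2 [[244.4 218.9]] [[246.9 213.3]]
249.33333333333334 219.16666666666669
[([302.4, 289.5], 0.81)] [([366.5, 223.5], 0.66)]
t 34.87 pos [0.4585 0.2053 0.1635] q [0.0528 0.755  0.652  0.0456] F [-0.8  0.1 -0.5] w -0.001
j [-0.428  0.192 -0.207  2.084  0.195  0.779  0.662]
```

The lever tip is at or inside the fully shut position in both cameras: side column 249–250 against a modelled 248, top row 207.7 against a modelled 209.9. The arm is clear and the open tin hasn't moved, so I'm handing in.

```bash
python3 -c "
from station import bot
print(bot.hand_in())"
```

```text
the job is handed in; nothing more can be done
None
```

The job is handed in. The grey lidded tin is in the case, the lid is shut, the bail is over both keeper hooks and the lever is pressed closed. `hand_in` gave no verdict.

**Last checks:**
- **Lever:** the tip agrees with the fully shut position to about 2 pixels in both cameras.
- **Lid and bail:** the front gap has closed, and the bar lies in the hooks in both views. The network points put the bar about 12 mm from the hook seat. They are only good to several mm, so this neither confirms nor rules out the 9 mm limit. The bar did bottom out firmly on the hook shelf before I let go.
- **Open tin:** it reads where it did at the start, to within a pixel.
- **Lidded tin:** I saw it upright on the pad after release. It can't be seen with the lid down.
- **Arm:** clear of everything, contact force about 0 N.

**What went wrong or disagreed:**
- **Fingertip offset:** the pictures show the real fingertips about 27 mm short of the reported tool point, along the tool. Because of this the first grasp closed on air above the tin. I corrected for the offset from then on.
- **Case position:** my first estimate was about 6 mm off, and I refined it partway through.
- **Final press:** the fingertips pushed the lever against its stop with about 71 N at the wrist, under the 120 N limit, before I backed off.

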